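# Gauge the groove in a sloping stone sill and hang up the gauge

### The arm

A 6-joint arm with a two-finger parallel gripper is mounted at the origin on the work surface; the furniture and walls round the work are solid. World frame = base frame: x ahead of the robot, y to its left, z up, the work surface at z = 0. Lengths are in m, angles in rad, forces in N, time in s.
With the tool pointing down it reaches from about 0.3 to 0.775 m from the base axis. Payload 14.6 kg.
Tool frame: the origin (TCP) lies on the centre line of the jaws, within the pads' length; the fingertips stand 17 mm ahead of it and the grasp point (between the pads) lies 2 mm behind it; z points along the fingers, x is the direction in which the jaws open and shut, and the axes are right-handed (so a half turn about z gives the same grasp; the last joint's range is limited). The gripper opens to 94 mm and grips with 3 to 60 N. Pads are 16 mm wide; open, the fingers measure 119 mm over their backs; the gripper's body (75 mm by 177 mm) begins 78 mm behind the grasp point.
Start: joints at [-1.413, 0.3, 1.521, -0, 1.321, -0.067], TCP at [0.123, -0.536, 0.222] pointing down, gripper open.
Joint ranges: [-3.03, 3.03], [-0.79, 2.21], [0.23, 2.52], [-1.04, 4.18], [0, 3.07], [-2.55, 2.55]. Speed limits (rad/s): [2.22, 2.22, 2.57, 3.14, 3.14, 3.14].

### API

Orientations are given as [roll, pitch, yaw] about the fixed x, y, z axes, in that order (R = Rz(yaw) Ry(pitch) Rx(roll)).
In Python, from station import ctrl gives the robot as it stands. The module is installed in compiled form; this text tells all that it offers.
- The arm moves only by the tool drive_tool, never from a script. Its argument "increments" is a list of rows, each a list of 3 entries, a list of its own where there are three numbers: the turn, a rotation vector about the tool's x, y, z in degrees, then the shift along the tool's x, y, z in mm, then the opening, from 0 (shut) to 1 (fully open). In form: [[[ax, ay, az], [dx, dy, dz], hand], ...]. A call has 1 to 20 rows; each row shifts and turns the commanded pose from where the row before left it, along the tool's axes as they then stand; what a row does not reach is not made up. A row lasts 1/8 s, in which the tool goes at most 62.5 mm and 10.7 degrees, less where a joint would pass 70% of its speed; a pose out of reach is approached as far as the arm can. A call with a gripper value outside its range is refused whole. The fingers move at their own pace and stop on an object; "squeeze" is the grip in N (left out, the last holds). Time passes only in rows, so rows that do not move let the fingers close. It gives the time, the measured TCP pose, the force and the opening at its end, in the units of the state.
- ctrl.get_obs(): the state, without advancing time (a new reading comes with each control period).
- ctrl.camera(name): name is "side" or "top"; returns the picture (400x640x3 uint8, red, green, blue); there is no depth.
- ctrl.calibration(name): a dict with "fx", "fy", "cx", "cy" (pixels), "k1" (the pictures are not rectified: a ray, as slopes to the right and down, at radius r is drawn at 1 + k1 r^2 times it, then the intrinsics apply), "rvec" (rotation vector, rad) and "tvec" (3), from world to camera coordinates, as OpenCV has them. Camera axes: x right, y down, z forward; pixel columns grow to the right and rows downward; lengths in m; the calibration is good to about 2 mm. A picture is of the moment at which its call begins. calibration takes no time and is no camera call.
- ctrl.hand_in(): hands the job in, once; it reports no verdict.
The state is a dict: "time_s": time; "qpos": joint angles; "joint_vel": joint speeds; "tau": joint torques, N m; "ee_pos": TCP position; "eef_rot": TCP orientation; "force": force on the tool from outside, world axes, zero at the start; "moment": the same for the moment, N m; "grip_width": finger opening in m.
Only numpy, scipy, OpenCV 4.12 (cv2) and the standard library are available. Lean on these libraries where they do the work, as an engineer would, in place of code of your own. Each camera call takes 0.05 s, during which the arm holds its last target.

### The job

Take the sprung depth gauge from its wooden rest and measure the groove in the sloping stone sill: find the groove with the probe, then push square to the stone, without forcing, until the steel foot sits flat, and hold for a second, so that the red drag ring keeps the true reading (pushing the probe right in beside the groove spoils it). Then, with that reading still on it, hang the gauge upright on the tool board, keyhole over the screw head and slid down to lock. Leave the tin, the stone block and the tape roll where they are.

Things in the scene. Friction and masses are not known exactly. Their poses are not given: they have to be found in the camera images.
- gauge: Sprung depth gauge, loose, 0.34 kg; starts on its wooden rest, foot on the rest's top (z = 45 mm), probe hanging free. Origin: centre of the foot's underside. z: up along the probe to the head; x: from the open front (white scale) to the back plate; y: along the foot. Steel foot x -24 to 20, y -50 to 50, z 0 to 12 mm. Back plate x 20 to 24 (its rear face), y -24 to 24, z 2 to 138 mm.
- head (a point): Middle of the gauge's black head, where it is gripped across y: at x 0, y 0, z 122 mm of the gauge. The head spans x -18 to 20, y -15 to 15 (30 wide), z 104 to 140; nothing stands beside it in y, only the back plate behind it. Axes as the gauge.
- keyhole (a point): Centre of the keyhole's round entry (18 mm wide) in the rear face of the gauge's back plate, which is 4 mm thick: x 24, y 0, z 70 mm of the gauge. From it a slot 8 mm wide runs up to a closed end at z 92. In front of the plate there is free room for the screw head, as far as x = 10. Axes as the gauge.
- probe (a joint): How far the sprung probe (6 mm across, round tip, on the gauge's z axis) is pushed in, m: 0 standing out 28 mm below the foot, 0.028 flush with it. A spring pushes it out: 2.2 N at first, 0.18 N more for each mm.
- drag_ring (a joint): Red ring round the probe rod above the foot, 19 mm across: its height above its zero, m, 0 to 0.029. A collar on the probe lifts it as the probe goes in (1 N of friction); it stays where it was lifted to, so it shows the farthest the probe has been in: 28 mm less the groove's depth. It starts at 0 to 6 mm, below a true reading here.
- slope_board: Sloping board with a ledge, carrying the pale stone sill piece (165 x 130 x 36 mm), both rigid. Origin: in the plane of the stone's face, mid-length of it, on the board's middle line. x: up the slope, away from the robot; y: level, across; z: square out of the face, which slopes 22 to 33 degrees, facing the robot. Nothing round the stone is higher than its face.
- stone (a point): Same point and axes as the sloping board's origin. The stone's straight groove, 10 mm wide and 12 to 20 mm deep, runs its whole length parallel to x along the stone's middle, but the stone lies anywhere up to 12 mm to either side of this point in y: the groove must be seen or felt for. A light tap of the probe (pushed in by less than 12 mm) does not spoil the reading.
- banker: Fixed stand of the sloping board, about 235 x 230 mm; two upright steel side plates with wing nuts stand beside the board, up to 125 mm above the bench. Origin: on the bench under the lower edge of the board; x points level, up the slope.
- rest: Fixed wooden rest block of the gauge, 62 x 112 x 45 mm, with a 30 mm slot across its middle in which the probe hangs. Origin: on the bench under its centre; the foot stands along its y.
- tool_board: Fixed upright plywood tool board, 270 wide, 225 high, 15 mm thick. Its front face, towards the robot, is the plane x = 0 of its frame; x points into the board, y along it to the left, z up; origin at bench height mid-width. A grey painted shadow marks the gauge's place. Two chisels hang at its left, y = 62 and 102 mm, up to 35 mm in front of the face.
- screw (a point): Screw in the board's face: the point on its axis at the underside of its head, 6.5 mm in front of the face, at y -45, z 175 mm of the board; axes as the board. Shank 5.5 mm across, level; head 13 mm across, reaching 4 mm farther out.
- mastic_tin: Round tin 75 across, 88 mm high, a bystander. Origin: centre of its underside.
- offcut_block: Pale stone block 55 x 85 x 42 mm, a bystander. Origin: centre of its underside.
- masking_tape: Roll of tape 100 mm across, 25 mm high, a bystander. Origin: centre of its underside.

How it is judged:
By the outcome, as a careful person would: the job done as asked, in the order asked, and still so for the second after the job is handed in, with the robot touching nothing.
It also fails if it takes over 54 s, if anything falls off the work surface, if the arm or the gripper's body presses on something with over 40 N, if the wrist force passes 120 N, or if a joint passes its speed limit or range.

## Working session

There is one attempt and no reset: what is moved stays moved. The work goes in short steps, Python scripts to look and compute and a tool call to move; the robot and the scene stay as the last step left them, time stands still between calls to the robot, and variables do not carry over. Pictures are saved under pics/ and viewed, and the job is handed in when it is done.

Besides the shell and the picture viewer there is one more tool, called after ">>>" by a JSON object that holds its "name" and its "arguments", one argument or row to a line. drive_tool: Moves the arm, as the interface text tells. Its arguments: {"type":"object","properties":{"increments":{"type":"array"},"squeeze":{"type":"number"}},"required":["increments"]}

```bash
mkdir -p pics; ls
python3 - <<'E'
from station import ctrl
import cv2
for n in("side","top"):
    im=ctrl.camera(n); cv2.imwrite(f"pics/{n}0.png",im[:,:,::-1]); print(ctrl.calibration(n))
print(ctrl.get_obs())
E
```

```text
pics
{'fx': 385.72848342130595, 'fy': 385.72848342130595, 'cx': 312.9568100026299, 'cy': 201.21170632938436, 'k1': -0.0798568187935155, 'rvec': array([ 0.53013818, -2.61765315,  1.2489762 ]), 'tvec': array([0.45663998, 0.20331759, 0.95204651])}
{'fx': 362.19867295125704, 'fy': 362.19867295125704, 'cx': 320.67620044525194, 'cy': 198.5011662514576, 'k1': -0.07406468006089172, 'rvec': array([ 2.15862353, -2.17308717,  0.09674279]), 'tvec': array([0.01839928, 0.51495939, 0.92756422])}
{'time_s': 0.1, 'qpos': array([-1.41263993e+00,  3.00420402e-01,  1.52147703e+00,  1.52602165e-05,
        1.32068218e+00, -6.66033722e-02]), 'joint_vel': array([-6.17880372e-04, -1.65489321e-03, -2.51590415e-03,  1.29296280e-04,
       -1.04749301e-03, -3.81467096e-05]), 'tau': array([ 1.80300194e-03, -5.32644260e+01, -3.53283119e+01,  7.09948875e-02,
        2.34957493e-02, -6.09107133e-05]), 'ee_pos': array([ 0.12254763, -0.53597169,  0.22195814]), 'eef_rot': array([-3.14151222e+00,  9.83780587e-04, -1.34604030e+00]), 'force': array([1.09783523, 0.47127236, 0.49035909]), 'moment': array([ 0.01583917, -0.01974284,  0.0159079 ]), 'grip_width': 0.09391829255237914}
```

View pics/side0.png

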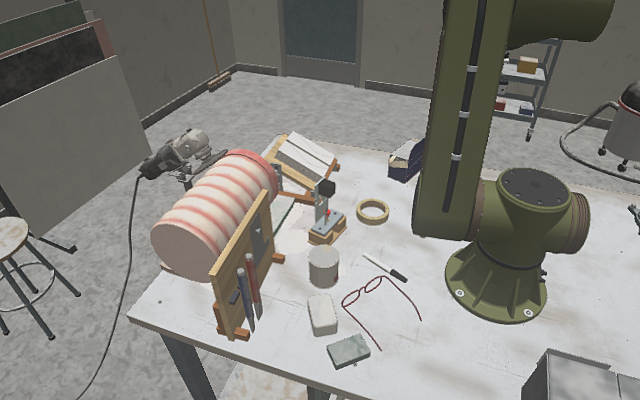

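View pics/top0.png

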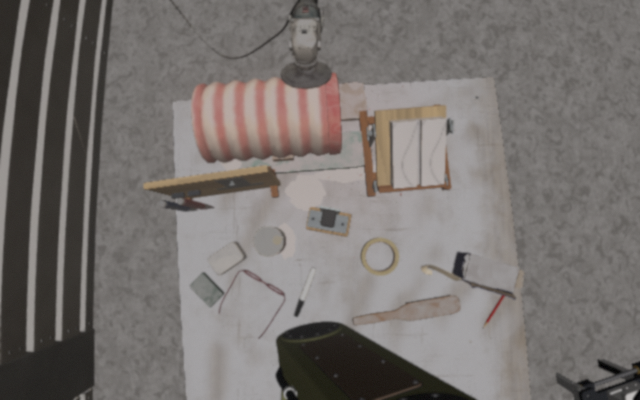

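The top view shows the rest and gauge near (328,222), the stone near (420,152) and the tool board from (147,187) to (275,175). I'll zoom in on each.

```bash
cat > h.py <<'E'
from station import ctrl
import cv2, numpy as np
from scipy.spatial.transform import Rotation as R
C={n:ctrl.calibration(n) for n in("side","top")}
def proj(n,P):
    c=C[n];P=np.atleast_2d(P);Q=R.from_rotvec(c['rvec']).apply(P)+c['tvec']
    s=Q[:,:2]/Q[:,2:];s=s*(1+c['k1']*(s**2).sum(1,keepdims=True))
    return s*[c['fx'],c['fy']]+[c['cx'],c['cy']]
def ray(n,u):
    c=C[n];d=(np.array(u,float)-[c['cx'],c['cy']])/[c['fx'],c['fy']];s=d.copy()
    for _ in range(20): s=d/(1+c['k1']*(s@s))
    r=R.from_rotvec(c['rvec']);return r.inv().apply(-c['tvec']),r.inv().apply(np.r_[s,1])
def at_z(n,u,z):
    o,d=ray(n,u);return o+d*(z-o[2])/d[2]
def tri(us,ut):
    A=[];b=[]
    for n,u in(("side",us),("top",ut)):
        o,d=ray(n,u);d=d/np.linalg.norm(d);M=np.eye(3)-np.outer(d,d);A.append(M);b.append(M@o)
    A=np.vstack(A);b=np.hstack(b);x=np.linalg.lstsq(A,b,rcond=None)[0];return x,np.linalg.norm(A@x-b)
def crop(n,x0,y0,x1,y1,k,name,im=None):
    im=ctrl.camera(n) if im is None else im
    c=cv2.resize(im[y0:y1,x0:x1],None,fx=k,fy=k,interpolation=cv2.INTER_CUBIC)
    cv2.imwrite(f"pics/{name}.png",np.ascontiguousarray(c[:,:,::-1]))
E
python3 - <<'E'
from h import *
for n in C:
    print(n,ray(n,(320,200)))
t=cv2.imread("pics/top0.png")[:,:,::-1]; s=cv2.imread("pics/side0.png")[:,:,::-1]
crop("top",290,90,460,250,4.6,"t1",t)
crop("top",140,140,300,220,5,"t2",t)
crop("side",260,120,400,250,4.6*1.2,"s1",s)
crop("side",200,180,290,345,3.6,"s2",s)
E
```

```text
side (array([0.16071011, 0.74015409, 0.76327901]), array([ 0.3053557 , -0.71974731, -0.62375075]))
top (array([0.42070293, 0.00587968, 0.97410039]), array([ 0.09489534,  0.01142257, -0.99543207]))
```

```bash
python3 -c "
import cv2
for n in['t1','t2','s1','s2']: print(cv2.imread(f'pics/{n}.png').shape)"
```

```text
(736, 782, 3)
(400, 800, 3)
(718, 773, 3)
(594, 324, 3)
```

View pics/t1.png

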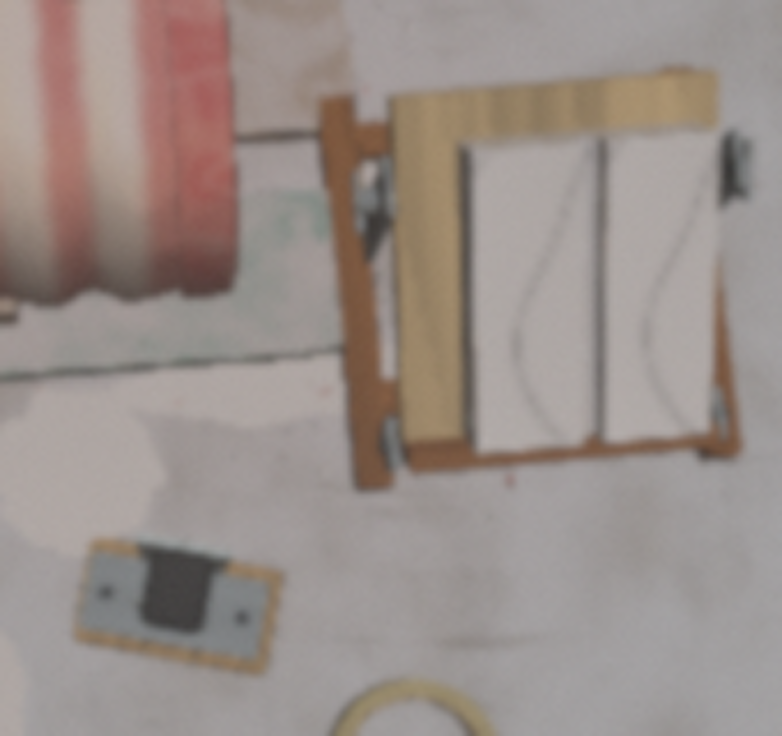

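View pics/t2.png

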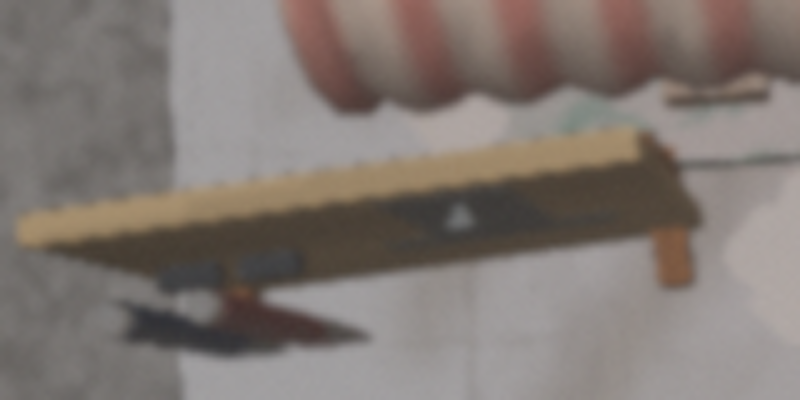

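View pics/s1.png

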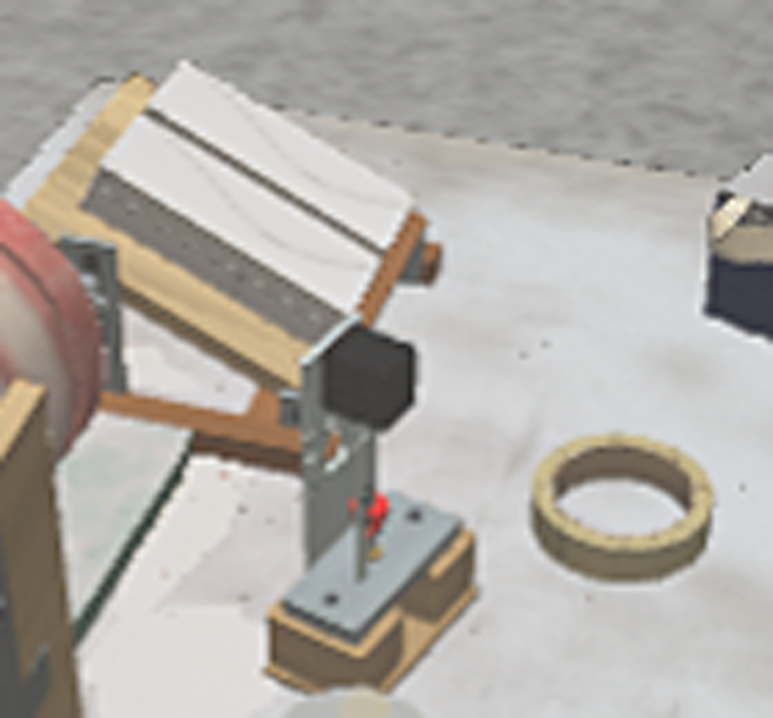

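View pics/s2.png

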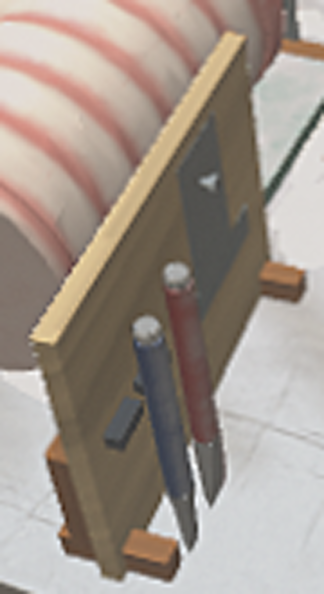

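```bash
cat > fit.py <<'E'
from h import *
from scipy.optimize import least_squares
t=lambda u,v,k=4.6,x0=290,y0=90:((u+.5)/k-.5+x0,(v+.5)/k-.5+y0)
s=lambda u,v:t(u,v,5.52,260,120)
b=lambda u,v:t(u,v,5,140,140); bs=lambda u,v:t(u,v,3.6,200,180)
def Rz(a): return R.from_euler('z',a).as_matrix()
# rest top corners (z=45)
print("rest top", [at_z("top",t(*p),.045).round(4) for p in[(92,540),(285,570),(266,672),(75,640)]])
print("rest side",[at_z("side",s(*p),.045).round(4) for p in[(275,612),(362,655),(475,533)]])
print("foot top", [at_z("top",t(*p),.057).round(4) for p in[(104,545),(270,572),(257,655),(85,628)]])
print("foot side",[at_z("side",s(*p),.057).round(4) for p in[(285,603),(355,635),(462,525),(395,490)]])
print("groove", tri(s(148,110),t(601,140)),tri(s(382,250),t(601,440)))
for a,c in[((103,160),(470,145)),((185,62),(720,130)),((412,205),(712,440)),((355,315),(476,452))]: print("stone",tri(s(*a),t(*c)))
print("screw",tri(bs(208,182),b(460,217)))
print("board tops", [at_z("top",b(*p),.225).round(4) for p in[(20,246),(640,158),(636,130),(20,215)]])
print("board tops side", [at_z("side",bs(*p),.225).round(4) for p in[(50,345),(244,42),(232,34),(33,338)]])
E
python3 fit.py
```

```text
rest top [array([0.4914, 0.0434, 0.045 ]), array([ 0.4738, -0.0643,  0.045 ]), array([ 0.4172, -0.053 ,  0.045 ]), array([0.4356, 0.053 , 0.045 ])]
rest side [array([0.4879, 0.0448, 0.045 ]), array([0.4369, 0.0566, 0.045 ]), array([ 0.4168, -0.0482,  0.045 ])]
foot top [array([0.4876, 0.0363, 0.057 ]), array([ 0.4721, -0.0551,  0.057 ]), array([ 0.4266, -0.0474,  0.057 ]), array([0.442 , 0.0469, 0.057 ])]
foot side [array([0.4806, 0.0487, 0.057 ]), array([0.4405, 0.0566, 0.057 ]), array([ 0.4207, -0.0384,  0.057 ]), array([ 0.4622, -0.0514,  0.057 ])]
groove (array([ 0.687225  , -0.22418984,  0.14270327]), np.float64(0.0023501884250501683)) (array([ 0.54243244, -0.23642443,  0.07231316]), np.float64(0.000443704889426338))
stone (array([ 0.68171309, -0.15536264,  0.1487348 ]), np.float64(0.003837465430507034))
stone (array([ 0.69336978, -0.28711066,  0.1412674 ]), np.float64(0.001999847599761107))
stone (array([ 0.54510153, -0.29934455,  0.06592466]), np.float64(0.0037080800782800776))
stone (array([ 0.5341199 , -0.16812208,  0.07263581]), np.float64(0.0026875579486269376))
screw (array([0.53702851, 0.2134505 , 0.17431225]), np.float64(0.0005269097770405077))
board tops [array([0.5188, 0.3908, 0.225 ]), array([0.5537, 0.1242, 0.225 ]), array([0.5657, 0.1261, 0.225 ]), array([0.5321, 0.3915, 0.225 ])]
board tops side [array([0.5192, 0.3953, 0.225 ]), array([0.5495, 0.1349, 0.225 ]), array([0.5609, 0.1303, 0.225 ]), array([0.5299, 0.3949, 0.225 ])]
```

```bash
cat >> fit.py <<'E'
print('---')
def solve(model,obs,x0):
    def f(p):
        e=[]
        for n in obs:
            M=np.array([o[0] for o in obs[n]]);U=np.array([o[1] for o in obs[n]])
            e.append((proj(n,model(p,M))-U).ravel())
        return np.hstack(e)
    r=least_squares(f,x0,loss='soft_l1');return r.x,np.abs(f(r.x)).reshape(-1,2).round(2)
mg=lambda p,M:M@Rz(p[2]).T+[p[0],p[1],.045]
Fo=lambda x,y:(x,y,.012)
g=solve(mg,{'top':[(Fo(.02,.05),t(104,545)),(Fo(.02,-.05),t(270,572)),(Fo(-.024,-.05),t(257,655)),(Fo(-.024,.05),t(85,628))],
 'side':[(Fo(.02,.05),s(285,603)),(Fo(-.024,.05),s(355,635)),(Fo(-.024,-.05),s(462,525))]},[.45,0,-.17])
print('gauge',g)
mr=lambda p,M:M@Rz(p[2]).T+[p[0],p[1],.045]
r_=solve(mr,{'top':[((.031,.056,0),t(92,540)),((.031,-.056,0),t(285,570)),((-.031,-.056,0),t(266,672)),((-.031,.056,0),t(75,640))],
 'side':[((.031,.056,0),s(275,612)),((-.031,.056,0),s(362,655)),((-.031,-.056,0),s(475,533))]},[.45,0,-.17])
print('rest',r_)
Rs=lambda yaw,tilt:Rz(yaw)@R.from_euler('y',-tilt).as_matrix()
ms=lambda p,M:M@Rs(p[3],p[4]).T+p[:3]
S=lambda a,c:(a*.0825,c*.065,0)
st=solve(ms,{'top':[(S(1,0),t(601,140)),(S(-1,0),t(601,440)),(S(1,1),t(470,145)),(S(1,-1),t(720,130)),(S(-1,-1),t(712,440)),(S(-1,1),t(476,452))],
 'side':[(S(1,0),s(148,110)),(S(-1,0),s(382,250)),(S(1,1),s(103,160)),(S(1,-1),s(185,62)),(S(-1,-1),s(412,205)),(S(-1,1),s(355,315))]},[.61,-.23,.107,.08,.45])
print('stone',st)
mb=lambda p,M:M@Rz(p[2]).T+[p[0],p[1],0]
bo=solve(mb,{'top':[((0,.135,.225),b(20,246)),((0,-.135,.225),b(640,158)),((.015,-.135,.225),b(636,130)),((.015,.135,.225),b(20,215)),((-.0085,-.045,.175),b(460,217))],
'side':[((0,.135,.225),bs(50,345)),((0,-.135,.225),bs(244,42)),((.015,-.135,.225),bs(232,34)),((.015,.135,.225),bs(33,338)),((-.0085,-.045,.175),bs(208,182))]},[.535,.26,.13])
print('board',bo)
E
cat > ov.py <<'E'
from fit import *
def box(x,y,z):
    P=np.array([[i,j,k] for i in x for j in y for k in z]);E=[(a,c) for a in range(8) for c in range(a) if (P[a]!=P[c]).sum()==1]
    return P,E
def draw(n,im,k,x0,y0,P,E,col=(255,0,255)):
    q=(proj(n,P)-[x0,y0]+.5)*k-.5
    for a,c in E: cv2.line(im,tuple(int(v) for v in (q[a]*16).round()),tuple(int(v) for v in (q[c]*16).round()),col,1,cv2.LINE_AA,4)
gp,sp,bp=g[0],st[0],bo[0]
B=[]
for bx in[((-.024,.02),(-.05,.05),(0,.012)),((-.018,.02),(-.015,.015),(.104,.140)),((.02,.024),(-.024,.024),(.002,.138))]:
    P,E=box(*bx);B.append((mg(gp,P),E))
P,E=box((-.031,.031),(-.056,.056),(-.045,0));B.append((mr(r_[0],P),E))
P,E=box((-.0825,.0825),(-.065,.065),(-.036,0));B.append((ms(sp,P),E))
B.append((ms(sp,np.array([[-.0825,.005,0],[.0825,.005,0],[-.0825,-.005,0],[.0825,-.005,0]])),[(0,1),(2,3)]))
P,E=box((0,.015),(-.135,.135),(0,.225));B.append((mb(bp,P),E))
P,E=box((-.0105,-.0065),(-.0515,-.0385),(.1685,.1815));B.append((mb(bp,P),E))
if __name__=='__main__':
  for n,k,x0,y0,f in(("top",4.6,290,90,"t1"),("side",5.52,260,120,"s1"),("top",5,140,140,"t2"),("side",3.6,200,180,"s2")):
    im=cv2.imread(f"pics/{f}.png")
    for P,E in B: draw(n,im,k,x0,y0,P,E)
    cv2.imwrite(f"pics/o_{f}.png",im)
E
python3 ov.py | sed 1,/---/d
```

```text
gauge (array([ 0.45786209, -0.002914  , -0.16419834]), array([[2.7 , 0.76],
       [0.18, 1.06],
       [0.38, 0.23],
       [1.35, 0.13],
       [0.94, 1.79],
       [0.26, 1.7 ],
       [0.58, 2.59]]))
rest (array([ 0.45504183, -0.00435957, -0.17755348]), array([[0.74, 1.57],
       [0.25, 0.72],
       [0.42, 1.02],
       [1.25, 0.49],
       [2.59, 0.6 ],
       [0.92, 0.16],
       [1.4 , 1.05]]))
stone (array([ 0.61435865, -0.22806216,  0.10760062,  0.07628233,  0.45394879]), array([[0.39, 0.08],
       [1.18, 0.73],
       [0.95, 1.06],
       [0.61, 0.28],
       [0.  , 1.37],
       [0.47, 0.23],
       [1.07, 0.18],
       [0.36, 0.79],
       [0.88, 0.78],
       [0.41, 0.74],
       [0.64, 1.27],
       [0.92, 0.05]]))
board (array([0.53565053, 0.25878738, 0.12928691]), array([[0.82, 0.25],
       [0.32, 0.3 ],
       [0.36, 1.06],
       [1.38, 0.45],
       [0.01, 1.57],
       [1.26, 0.89],
       [0.7 , 2.75],
       [1.93, 1.49],
       [1.32, 0.64],
       [1.77, 0.16]]))
```

View pics/o_t1.png

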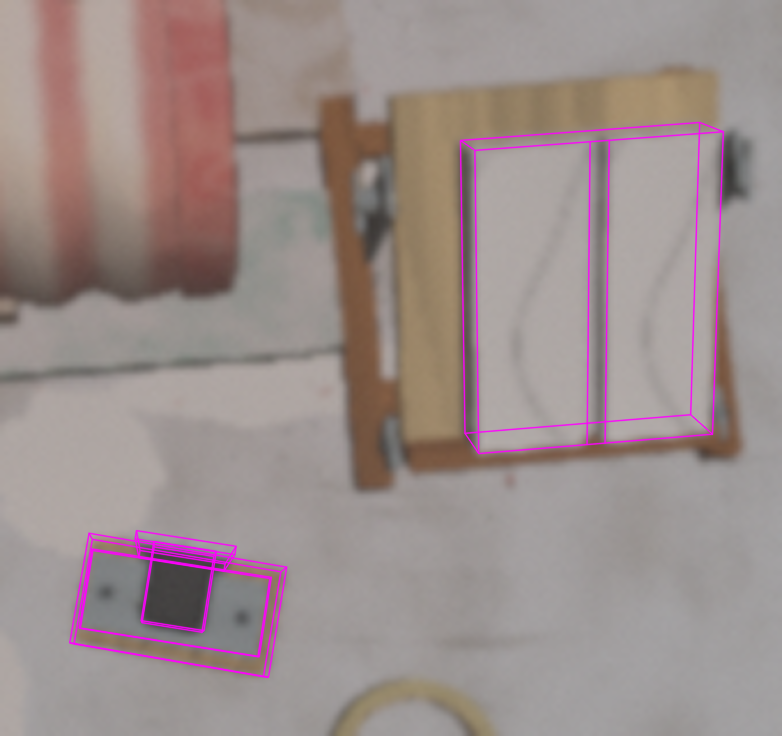

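View pics/o_s1.png

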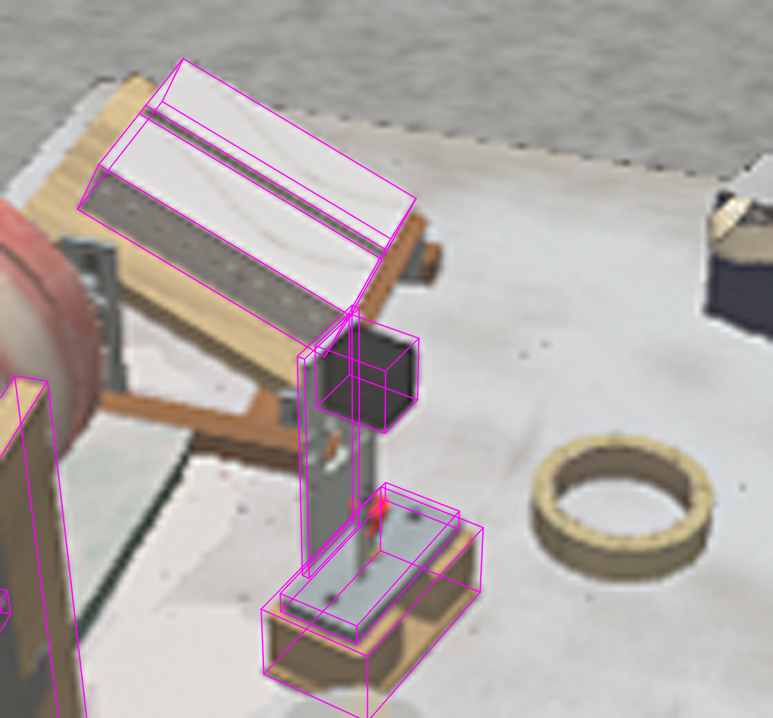

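View pics/o_t2.png

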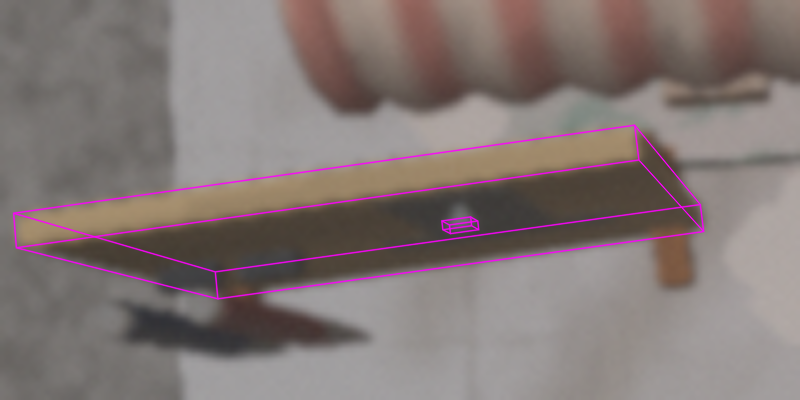

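View pics/o_s2.png

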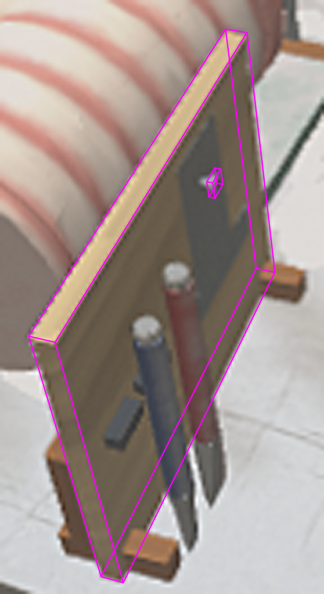

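The overlays match to about 1 px. The gauge is near (0.457, -0.003), yaw about -9.7°. The stone groove centre is near (0.614, -0.228, 0.108), tilt 26°, and the board yaw is 7.4°.

```bash
cat > pl.py <<'E'
from h import *
def cur():
    o=ctrl.get_obs();return np.array(o['ee_pos']),R.from_euler('xyz',o['eef_rot'])
def plan(p,r,pt,rt):
    """turn (deg, tool rotvec) to do first, then shift (mm) in final tool axes; also shift in the current axes"""
    print('turn deg',np.degrees((r.inv()*rt).as_rotvec()).round(2),'shift mm after turn',(rt.inv().apply(pt-p)*1000).round(1),'before turn',(r.inv().apply(pt-p)*1000).round(1))
def toolR(G): # gauge rotation matrix -> tool rotation: tool x=-gy, y=-gx, z=-gz
    return R.from_matrix(np.c_[-G[:,1],-G[:,0],-G[:,2]])
def state():
    o=ctrl.get_obs();print('t',round(o['time_s'],2),'p',np.round(o['ee_pos'],4),'rpy',np.round(o['eef_rot'],4),'F',np.round(o['force'],2),'w',round(o['grip_width'],4),'q',np.round(o['qpos'],2))
E
python3 - <<'E'
from pl import *
p,r=cur();state()
G=R.from_euler('z',-.17).as_matrix()
plan(p,r,np.array([.4565,-.0035,.245]),toolR(G))
E
```

```text
t 0.1 p [ 0.1225 -0.536   0.222 ] rpy [-3.1415e+00  1.0000e-03 -1.3460e+00] F [1.1  0.47 0.49] w 0.0939 q [-1.41  0.3   1.52  0.    1.32 -0.07]
turn deg [1.000e-02 6.000e-02 2.262e+01] shift mm after turn [-581.3 -239.1  -23. ] before turn [-444.7 -444.2  -22.6]
```

>>> {"name": "drive_tool", "arguments": {
  "increments": [
    [[0,0,7.54],[0,0,-15],1],
    [[0,0,7.54],[0,0,-8],1],
    [[0,0,7.54],[0,0,0],1],
    [[0,0,0],[-36.3,-14.9,0],1],
    [[0,0,0],[-36.3,-14.9,0],1],
    [[0,0,0],[-36.3,-14.9,0],1],
    [[0,0,0],[-36.3,-14.9,0],1],
    [[0,0,0],[-36.3,-14.9,0],1],
    [[0,0,0],[-36.3,-14.9,0],1],
    [[0,0,0],[-36.3,-14.9,0],1],
    [[0,0,0],[-36.3,-14.9,0],1],
    [[0,0,0],[-36.3,-14.9,0],1],
    [[0,0,0],[-36.3,-14.9,0],1],
    [[0,0,0],[-36.3,-14.9,0],1],
    [[0,0,0],[-36.3,-14.9,0],1],
    [[0,0,0],[-36.3,-14.9,0],1],
    [[0,0,0],[-36.3,-14.9,0],1],
    [[0,0,0],[-36.3,-14.9,0],1],
    [[0,0,0],[-36.3,-14.9,0],1],
    [[0,0,0],[0,0,0],1]
  ]
}}

```text
time_s: 2.6
ee_pos: [0.4563, -0.0025, 0.2449]
eef_rot: [3.141, 0.0, -1.738]
force: [-0.6, -0.6, -1.1]
grip_width: 0.0939
```

Run:
```python
from pl import *
p,r=cur();state()
G=R.from_euler('z',-.17).as_matrix()
plan(p,r,np.array([.4565,-.0035,.165]),toolR(G))
crop("side",220,80,420,260,4,"s3"); crop("top",260,150,400,260,5.5,"t3")
```

```text
t 2.6 p [ 0.4563 -0.0025  0.2449] rpy [ 3.1406e+00  1.0000e-04 -1.7381e+00] F [-0.59 -0.65 -1.09] w 0.0939 q [-0.09  0.07  1.74  0.    1.33  1.65]
turn deg [0.06 0.   0.16] shift mm after turn [ 1.  -0.4 79.9] before turn [ 1.  -0.5 79.9]
```

View pics/s3.png

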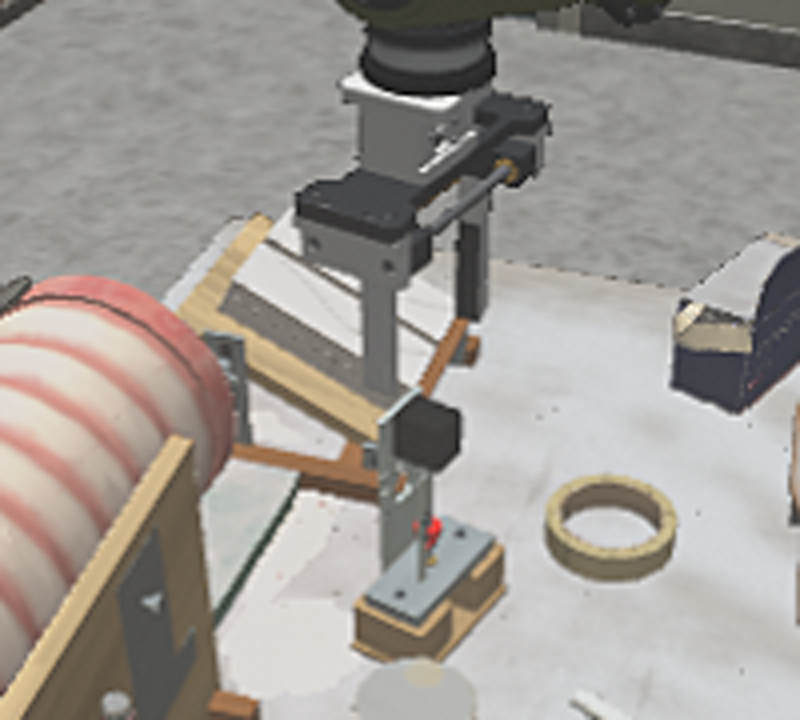

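View pics/t3.png

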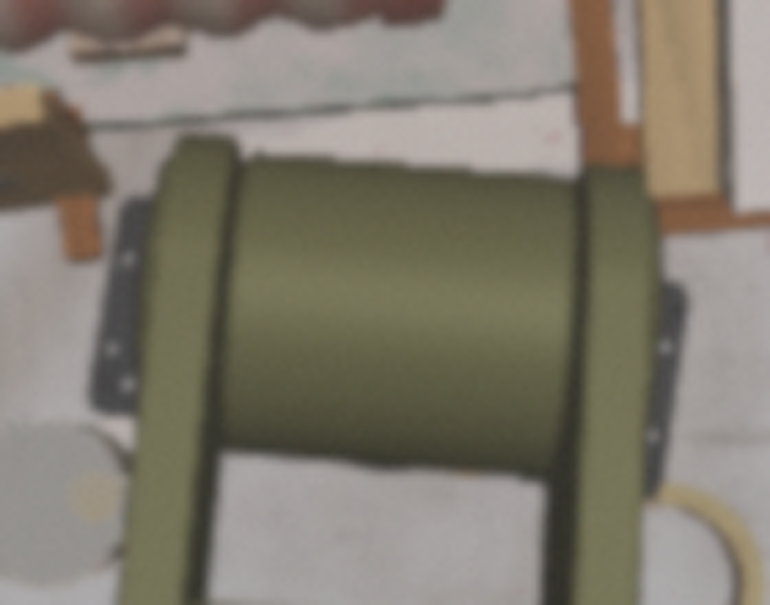

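>>> {"name": "drive_tool", "arguments": {
  "increments": [
    [[0,0,0],[0.5,0,25],1],
    [[0,0,0],[0.5,0,25],1],
    [[0,0,0],[0,0,20],1],
    [[0,0,0],[0,0,10],1],
    [[0,0,0],[0,0,0],1],
    [[0,0,0],[0,0,0],0],
    [[0,0,0],[0,0,0],0],
    [[0,0,0],[0,0,0],0],
    [[0,0,0],[0,0,0],0],
    [[0,0,0],[0,0,0],0],
    [[0,0,0],[0,0,0],0],
    [[0,0,0],[0,0,0],0],
    [[0,0,0],[0,0,0],0]
  ],
  "squeeze": 40
}}

```text
time_s: 4.32
ee_pos: [0.4554, -0.0051, 0.1651]
eef_rot: [3.141, -0.0, -1.741]
force: [0.6, 0.5, -3.1]
grip_width: 0.0298
```

Run:
```python
from pl import *
state()
crop("side",260,100,400,240,5,"s4")
```

```text
t 4.33 p [ 0.4554 -0.0051  0.1651] rpy [ 3.1408e+00 -2.0000e-04 -1.7408e+00] F [ 0.58  0.49 -3.07] w 0.0298 q [-0.09  0.15  1.85 -0.    1.15  1.65]
```

View pics/s4.png

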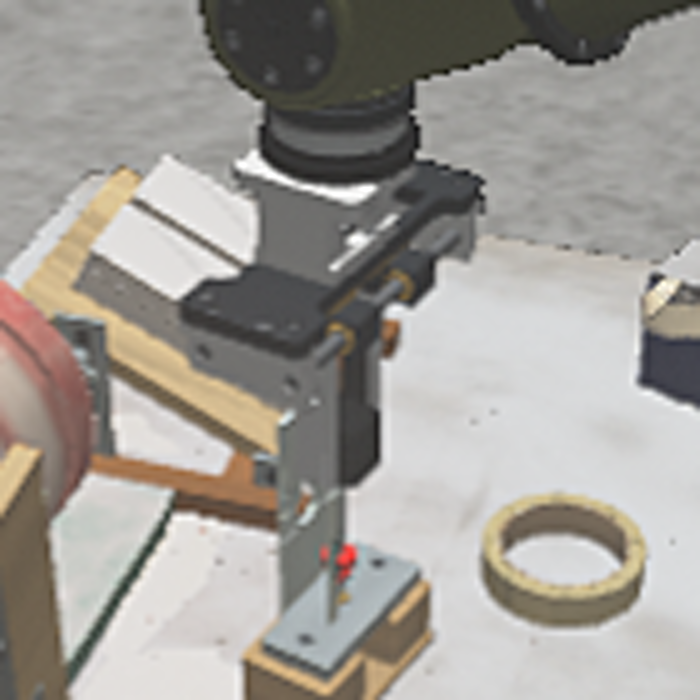

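```bash
cat >> pl.py <<'E'
def Rs(yaw,tilt):return R.from_euler('z',yaw).as_matrix()@R.from_euler('y',-tilt).as_matrix()
ST=np.array([.6145,-.2290,.1076]);YAW,TILT=.0763,.454
GS=Rs(YAW,TILT)
def tcp_stone(x,y,h,zt=.1201): # foot origin at (x,y,h) of stone
    return ST+GS@np.array([x,y,h+zt]), toolR(GS)
E
python3 - <<'E'
from pl import *
p,r=cur()
pt,rt=tcp_stone(0,0,.05); print(pt)
p=p+[0,0,.09]
plan(p,r,pt,rt)
E
```

```text
[ 0.54011733 -0.23468644  0.26046888]
turn deg [ 25.92  -3.21 -13.86] shift mm after turn [235.4 -62.5  24.6] before turn [ 212.  -122.3   -5.4]
```

>>> {"name": "drive_tool", "arguments": {
  "increments": [
    [[0,0,0],[0,0,-20],0],
    [[0,0,0],[0,0,-40],0],
    [[0,0,0],[0,0,-50],0],
    [[8.64,-1.07,-4.62],[0,0,0],0],
    [[8.64,-1.07,-4.62],[0,0,0],0],
    [[8.64,-1.07,-4.62],[0,0,0],0],
    [[0,0,0],[33.6,-7.7,0],0],
    [[0,0,0],[33.6,-7.7,0],0],
    [[0,0,0],[33.6,-7.7,0],0],
    [[0,0,0],[33.6,-7.7,0],0],
    [[0,0,0],[33.6,-7.7,0],0],
    [[0,0,0],[33.6,-7.7,0],0],
    [[0,0,0],[33.6,-7.7,0],0],
    [[0,0,0],[0,0,15],0],
    [[0,0,0],[0,0,15],0],
    [[0,0,0],[0,0,12],0],
    [[0,0,0],[0,0,0],0],
    [[0,0,0],[0,0,0],0]
  ]
}}

```text
time_s: 6.62
ee_pos: [0.5403, -0.2342, 0.2618]
eef_rot: [-2.686, -0.0, -1.494]
force: [0.3, 0.3, -3.5]
grip_width: 0.0297
```

Run:
```python
from pl import *
state()
p,r=cur(); pt,rt=tcp_stone(0,0,.05); plan(p,r,pt,rt)
d=GS.T@(p-ST);print('tcp in stone',d.round(4))
crop("side",240,90,370,220,6,"s5");crop("top",350,70,490,210,5.5,"t5")
```

```text
t 6.62 p [ 0.5403 -0.2342  0.2618] rpy [-2.6864e+00 -3.0000e-04 -1.4941e+00] F [ 0.28  0.35 -3.52] w 0.0297 q [-0.59  0.16  1.66  0.33  0.98  0.77]
turn deg [-0.07 -0.01  0.03] shift mm after turn [0.5 0.8 1.1] before turn [0.5 0.8 1.1]
tcp in stone [0.0008 0.0005 0.1712]
```

View pics/s5.png

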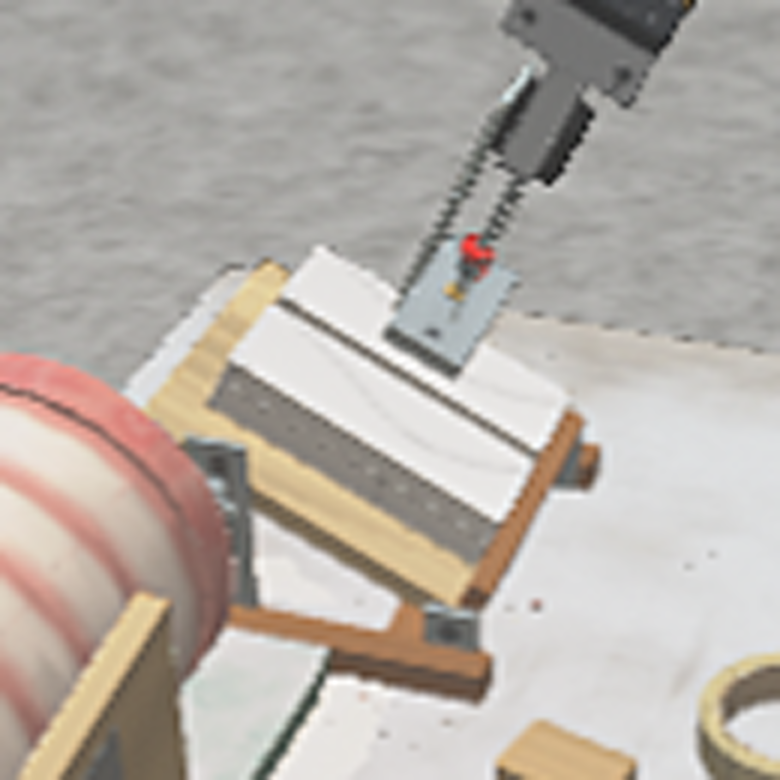

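View pics/t5.png

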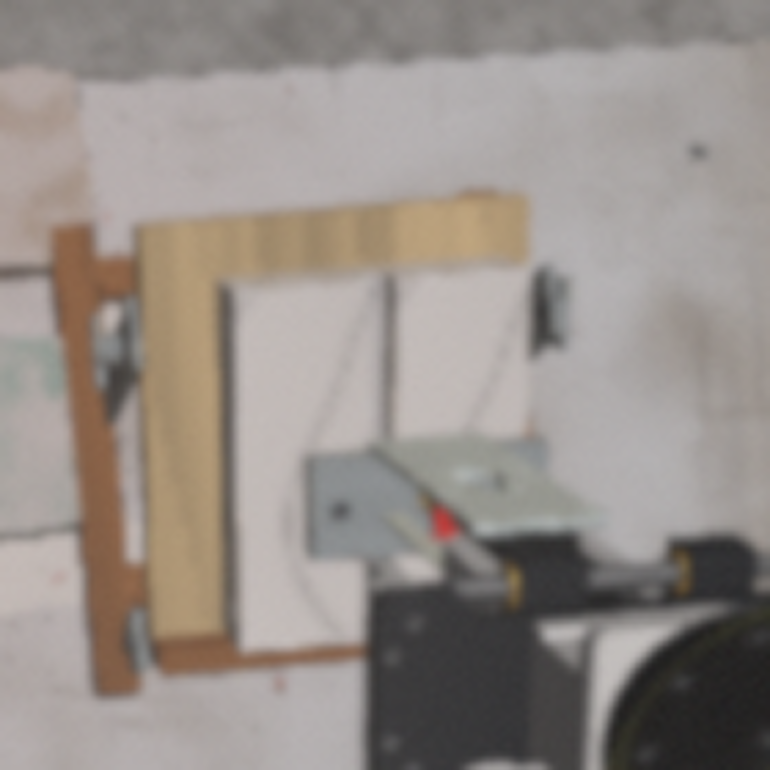

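```bash
cat > ov2.py <<'E'
import sys,io,contextlib
with contextlib.redirect_stdout(io.StringIO()):
    from ov import *
from pl import *
def go(specs):
    p,r=cur();M=r.as_matrix();G=np.c_[-M[:,1],-M[:,0],-M[:,2]];o=p-G@np.array([0,0,.1201])
    BB=[]
    for bx in[((-.024,.02),(-.05,.05),(0,.012)),((.02,.024),(-.024,.024),(.002,.138)),((-.001,.001),(-.001,.001),(-.028,0))]:
        P,E=box(*bx);BB.append((P@G.T+o,E,(255,0,255)))
    gl=np.array([[-.0825,.005,0],[.0825,.005,0],[-.0825,-.005,0],[.0825,-.005,0],[-.0825,.065,0],[.0825,.065,0],[-.0825,-.065,0],[.0825,-.065,0]])@GS.T+ST
    BB.append((gl,[(0,1),(2,3),(4,5),(6,7)],(0,160,0)))
    P,E=box((0,.015),(-.135,.135),(0,.225));BB.append((mb(bp,P),E,(0,160,0)))
    P,E=box((-.0105,-.0065),(-.0515,-.0385),(.1685,.1815));BB.append((mb(bp,P),E,(0,0,255)))
    for n,k,x0,y0,f in specs:
        im=cv2.imread(f"pics/{f}.png")
        for P,E,c in BB: draw(n,im,k,x0,y0,P,E,c)
        cv2.imwrite(f"pics/o_{f}.png",im)
E
python3 -c "
from ov2 import *
go([('side',6,240,90,'s5'),('top',5.5,350,70,'t5')])"
```

```text
(no output)
```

View pics/o_s5.png

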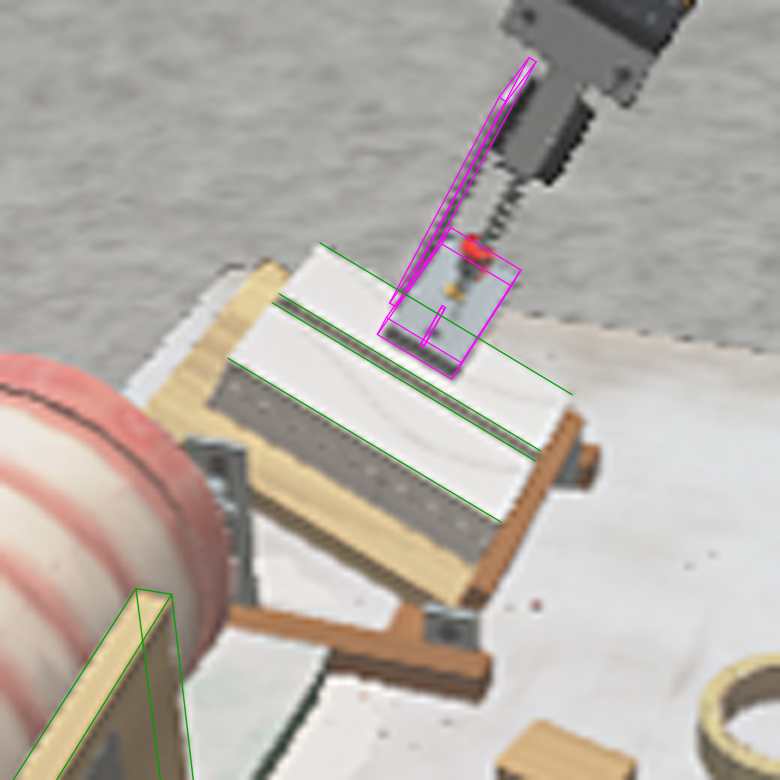

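View pics/o_t5.png

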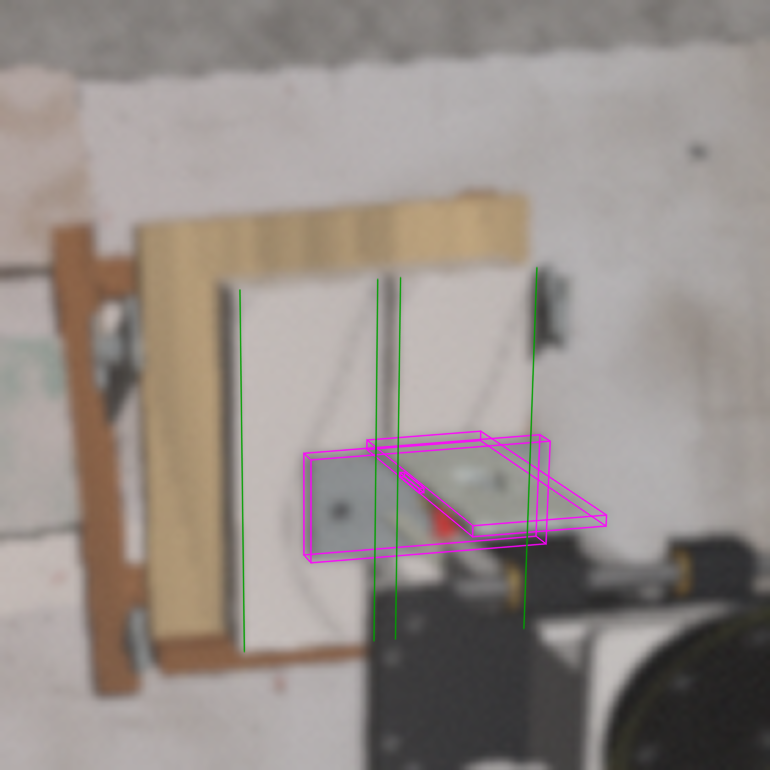

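>>> {"name": "drive_tool", "arguments": {
  "increments": [
    [[0,0,0],[0.5,0,10],0],
    [[0,0,0],[0,0,10],0],
    [[0,0,0],[0,0,5],0],
    [[0,0,0],[0,0,0],0]
  ]
}}

```text
time_s: 7.22
ee_pos: [0.5513, -0.234, 0.2386]
eef_rot: [-2.687, 0.0, -1.494]
force: [-2.3, -0.1, -0.0]
grip_width: 0.0297
```

>>> {"name": "drive_tool", "arguments": {
  "increments": [
    [[0,0,0],[0,0,2],0],
    [[0,0,0],[0,0,1],0],
    [[0,0,0],[0,0,0],0]
  ]
}}

```text
time_s: 7.6
ee_pos: [0.5525, -0.234, 0.2363]
eef_rot: [-2.687, 0.0, -1.495]
force: [-1.9, 0.9, 0.6]
grip_width: 0.0297
```

```bash
cat > f.py <<'E'
from pl import *
n=GS[:,2];F=[];M=[]
for i in range(4):
    o=ctrl.get_obs();F.append(o['force']);M.append(o['moment'])
    if i<3: im=ctrl.camera("side")
F=np.array(F);print('Fn',(F@n).round(2),'Fx',(F@GS[:,0]).mean().round(2),'Fy',(F@GS[:,1]).mean().round(2),'t',o['time_s'])
print('M stone axes',(GS.T@np.mean(M,0)).round(3))
p,r=cur();d=GS.T@(p-ST);print('tcp in stone mm',(d*1000).round(2),'h',(d[2]*1000-120.1).round(2), 'tilt err deg',np.degrees((toolR(GS).inv()*r).as_rotvec()).round(2))
E
python3 f.py
```

```text
Fn [1.37 1.81 1.9  0.96] Fx -2.14 Fy 1.07 t 7.75
M stone axes [0.404 0.808 0.019]
tcp in stone mm [  0.55  -0.26 142.95] h 22.85 tilt err deg [ 0.04 -0.    0.01]
```

```bash
python3 - <<'E'
from h import *
crop("side",280,110,350,180,10,"s6");crop("top",370,100,470,190,7,"t6")
E
python3 -c "
from ov2 import *
go([('side',10,280,110,'s6'),('top',7,370,100,'t6')])"
```

View pics/s6.png

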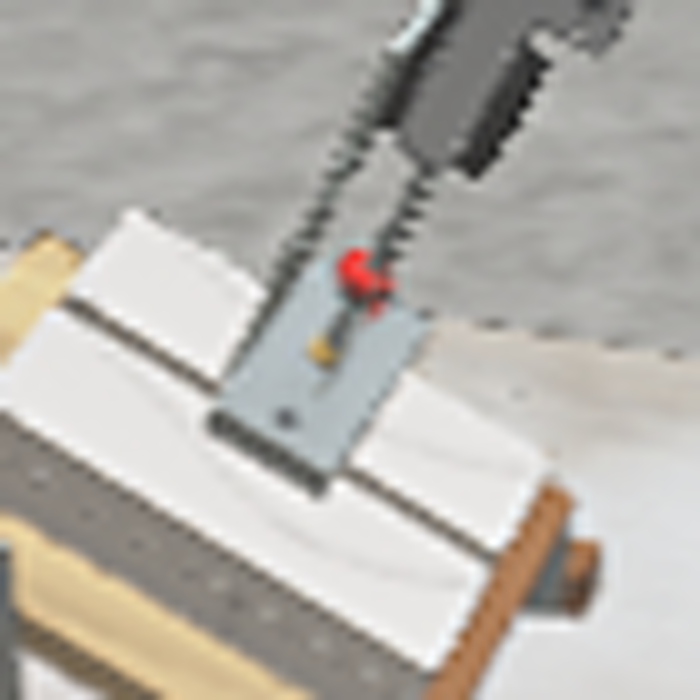

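View pics/o_s6.png

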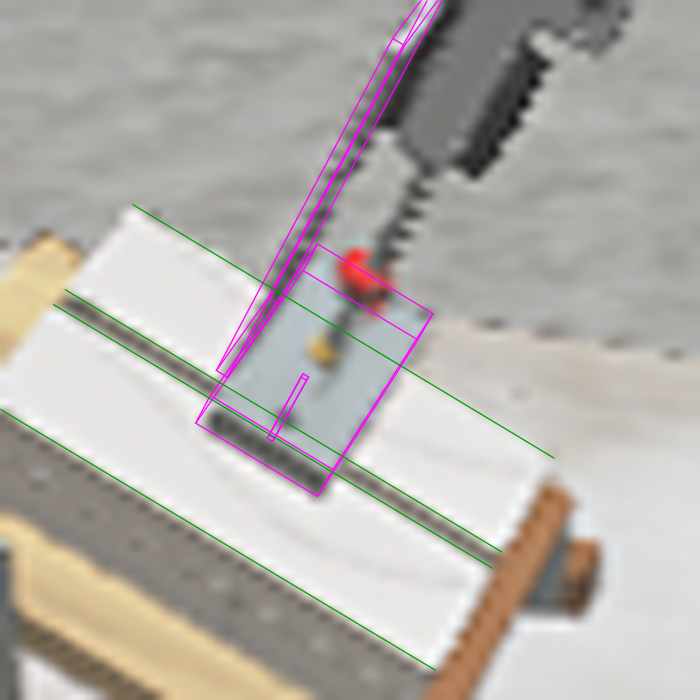

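View pics/o_t6.png

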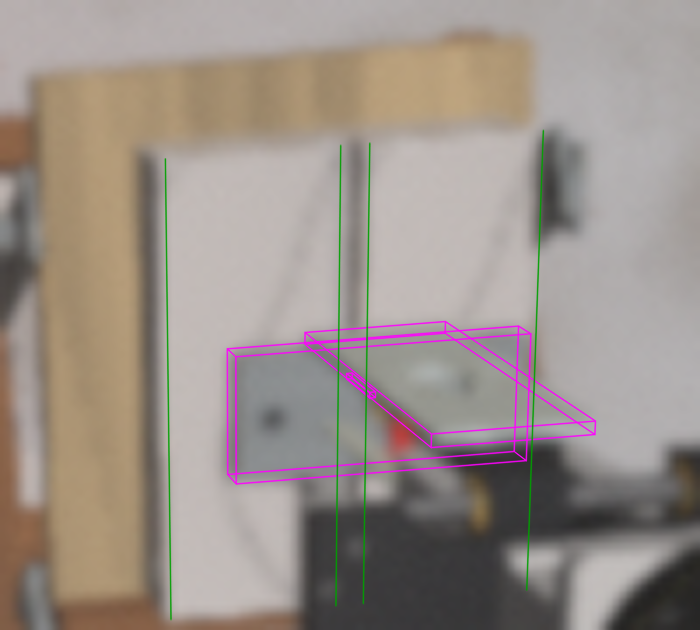

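>>> {"name": "drive_tool", "arguments": {
  "increments": [
    [[0,0,0],[-1,0,0],0],
    [[0,0,0],[0,0,0],0]
  ]
}}

```text
time_s: 8.1
ee_pos: [0.5524, -0.2325, 0.236]
eef_rot: [-2.687, 0.001, -1.494]
force: [-0.9, 5.1, -0.3]
grip_width: 0.0299
```

```bash
python3 f.py
```

```text
Fn [-0.05 -0.27  1.18 -0.71] Fx -1.07 Fy 5.4 t 8.25
M stone axes [ 1.659  0.371 -0.036]
tcp in stone mm [  0.46   1.4  142.57] h 22.47 tilt err deg [ 0.02 -0.09  0.01]
```

>>> {"name": "drive_tool", "arguments": {
  "increments": [
    [[0,0,0],[-1,0,0],0],
    [[0,0,0],[0,0,0],0]
  ]
}}

```text
time_s: 8.5
ee_pos: [0.5523, -0.2319, 0.2359]
eef_rot: [-2.687, 0.0, -1.494]
force: [0.4, 3.1, -3.5]
grip_width: 0.0299
```

```bash
python3 f.py
```

```text
Fn [-3.42 -3.95 -3.88 -4.85] Fx -0.95 Fy 3.06 t 8.65
M stone axes [ 0.943  0.442 -0.019]
tcp in stone mm [  0.34   1.82 142.59] h 22.49 tilt err deg [ 0.02 -0.02  0.02]
```

>>> {"name": "drive_tool", "arguments": {
  "increments": [
    [[0,0,0],[-1,0,0],0],
    [[0,0,0],[0,0,0],0]
  ]
}}

```text
time_s: 8.9
ee_pos: [0.5523, -0.2314, 0.2364]
eef_rot: [-2.687, -0.001, -1.495]
force: [-0.3, -0.5, -3.5]
grip_width: 0.0297
```

```bash
python3 f.py
```

```text
Fn [-3.01 -3.39 -2.94 -3.15] Fx -1.6 Fy -0.51 t 9.05
M stone axes [-0.01   0.573 -0.023]
tcp in stone mm [  0.58   2.48 142.99] h 22.89 tilt err deg [0.05 0.03 0.  ]
```

>>> {"name": "drive_tool", "arguments": {
  "increments": [
    [[0,0,0],[-1,0,0],0],
    [[0,0,0],[0,0,0],0]
  ]
}}

```text
time_s: 9.3
ee_pos: [0.5522, -0.23, 0.2363]
eef_rot: [-2.687, -0.0, -1.495]
force: [-0.8, 0.4, -2.8]
grip_width: 0.0295
```

```bash
python3 f.py
```

```text
Fn [-2.17 -2.57 -2.99 -2.57] Fx -1.31 Fy 0.09 t 9.45
M stone axes [0.008 0.531 0.007]
tcp in stone mm [  0.52   3.72 142.85] h 22.75 tilt err deg [ 0.04 -0.    0.  ]
```

>>> {"name": "drive_tool", "arguments": {
  "increments": [
    [[0,0,0],[-1,0,0],0],
    [[0,0,0],[0,0,0],0]
  ]
}}

```text
time_s: 9.7
ee_pos: [0.5521, -0.229, 0.2362]
eef_rot: [-2.687, 0.0, -1.495]
force: [-0.7, -0.1, -2.9]
grip_width: 0.0298
```

```bash
python3 f.py
```

```text
Fn [-2.32 -3.5  -1.5  -2.82] Fx -1.1 Fy 0.14 t 9.85
M stone axes [ 0.028  0.585 -0.006]
tcp in stone mm [  0.53   4.72 142.85] h 22.75 tilt err deg [0.04 0.   0.  ]
```

>>> {"name": "drive_tool", "arguments": {
  "increments": [
    [[0,0,0],[-1,0,0],0],
    [[0,0,0],[0,0,0],0]
  ]
}}

```text
time_s: 10.1
ee_pos: [0.5521, -0.228, 0.2362]
eef_rot: [-2.687, 0.0, -1.495]
force: [0.6, -0.5, -3.7]
grip_width: 0.0297
```

```bash
python3 f.py
```

```text
Fn [-3.54 -2.72 -3.22 -3.07] Fx -1.18 Fy -0.07 t 10.25
M stone axes [0.023 0.582 0.022]
tcp in stone mm [  0.55   5.69 142.87] h 22.77 tilt err deg [0.04 0.   0.01]
```

>>> {"name": "drive_tool", "arguments": {
  "increments": [
    [[0,0,0],[1.6,0,0],0],
    [[0,0,0],[0,0,3],0],
    [[0,0,0],[0,0,3],0],
    [[0,0,0],[0,0,0],0]
  ]
}}

```text
time_s: 10.75
ee_pos: [0.5549, -0.2295, 0.2308]
eef_rot: [-2.687, -0.0, -1.495]
force: [-1.9, -0.8, -0.5]
grip_width: 0.03
```

```bash
python3 f.py
```

```text
Fn [ 0.43  1.11  0.45 -0.85] Fx -1.84 Fy -0.17 t 10.9
M stone axes [-0.07   0.672 -0.008]
tcp in stone mm [  0.58   4.06 136.96] h 16.86 tilt err deg [0.04 0.01 0.  ]
```

>>> {"name": "drive_tool", "arguments": {
  "increments": [
    [[0,0,0],[0,0,3],0],
    [[0,0,0],[0,0,3],0],
    [[0,0,0],[0,0,3],0],
    [[0,0,0],[0,0,0],0]
  ]
}}

```text
time_s: 11.4
ee_pos: [0.5589, -0.2292, 0.2226]
eef_rot: [-2.687, 0.0, -1.495]
force: [-1.6, 0.1, 1.0]
grip_width: 0.0296
```

```bash
python3 f.py
```

```text
Fn [1.62 0.77 2.1  1.61] Fx -1.41 Fy 0.1 t 11.55
M stone axes [-0.146  0.672  0.004]
tcp in stone mm [  0.57   4.09 127.92] h 7.82 tilt err deg [0.04 0.   0.  ]
```

>>> {"name": "drive_tool", "arguments": {
  "increments": [
    [[0,0,0],[0,0,1.5],0],
    [[0,0,0],[0,0,1.5],0],
    [[0,0,0],[0,0,0],0]
  ]
}}

```text
time_s: 11.92
ee_pos: [0.56, -0.2292, 0.2208]
eef_rot: [-2.686, -0.0, -1.494]
force: [-9.5, 0.8, 8.9]
grip_width: 0.0297
```

```bash
python3 f.py
python3 - <<'E'
from h import *
crop("side",280,110,350,180,10,"s7")
E
```

```text
Fn [12.11 12.15 11.1  12.46] Fx -4.73 Fy 0.78 t 12.075
M stone axes [ 0.386  1.391 -0.028]
tcp in stone mm [  0.72   4.   125.51] h 5.41 tilt err deg [ 0.06  0.01 -0.  ]
```

View pics/s7.png

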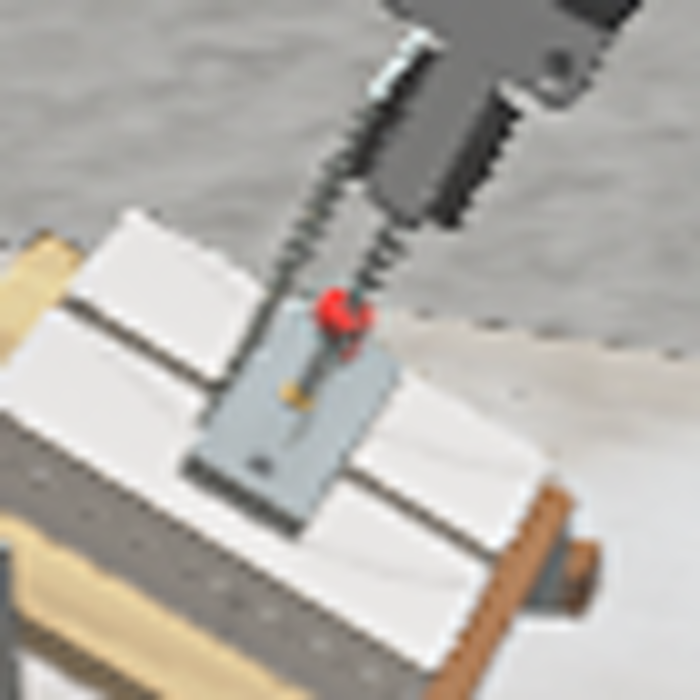

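>>> {"name": "drive_tool", "arguments": {
  "increments": [
    [[1,0,0],[0,2,0],0],
    [[0,0,0],[0,0,0],0]
  ]
}}

```text
time_s: 12.38
ee_pos: [0.5582, -0.2293, 0.2198]
eef_rot: [-2.669, -0.0, -1.495]
force: [-6.4, -0.3, 8.0]
grip_width: 0.0295
```

```bash
cat >> f.py <<'E'
Fm=(GS.T@F.mean(0))-[-1.3,.05,-3.0]; Mm=GS.T@np.mean(M,0)-[.015,.565,0]
z=-.294; print('contact F',Fm.round(2),'x*Fn mm',((z*Fm[0]-Mm[1])*1000).round(0),'y*Fn mm',((Mm[0]+z*Fm[1])*1000).round(0))
E
python3 f.py
```

```text
Fn [10.01 10.53  9.23 10.44] Fx -2.91 Fy 0.1 t 12.525
M stone axes [0.341 1.172 0.026]
tcp in stone mm [ -1.17   3.99 125.49] h 5.39 tilt err deg [ 1.07  0.02 -0.01]
contact F [-1.61  0.05 13.05] x*Fn mm -135.0 y*Fn mm 312.0
```

>>> {"name": "drive_tool", "arguments": {
  "increments": [
    [[-0.4,-0.5,0],[1,-0.8,0],0],
    [[0,0,0],[0,0,0.7],0],
    [[0,0,0],[0,0,0],0]
  ]
}}

```text
time_s: 12.9
ee_pos: [0.5593, -0.23, 0.2204]
eef_rot: [-2.675, 0.007, -1.49]
force: [-15.0, 3.6, 15.5]
grip_width: 0.0298
```

```bash
python3 f.py
python3 - <<'E'
from h import *
crop("side",280,110,350,180,10,"s8");crop("top",370,100,470,190,7,"t8")
E
```

```text
Fn [20.41 19.9  20.14 19.99] Fx -5.78 Fy 4.84 t 13.05
M stone axes [ 0.743  1.761 -0.062]
tcp in stone mm [-1.0000e-02  3.1900e+00  1.2556e+02] h 5.46 tilt err deg [ 0.71 -0.48 -0.03]
contact F [-4.48  4.79 23.11] x*Fn mm 121.0 y*Fn mm -680.0
```

View pics/s8.png

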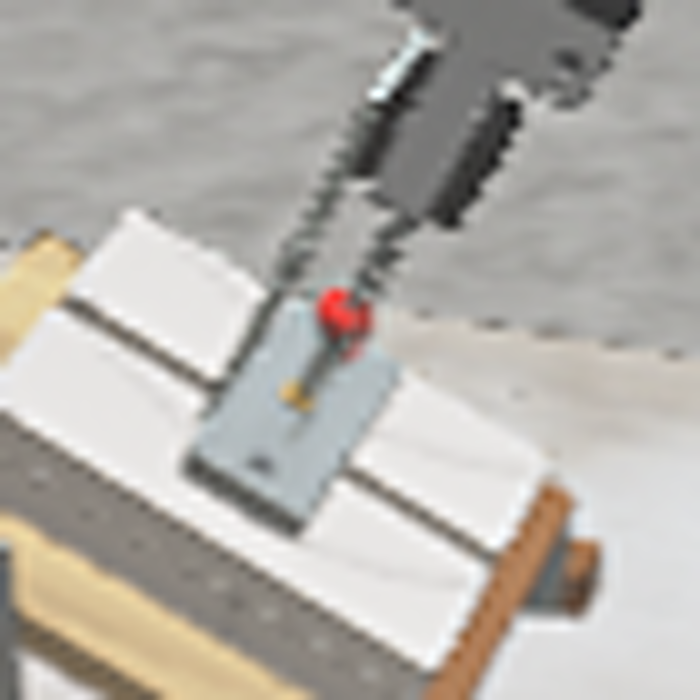

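View pics/t8.png

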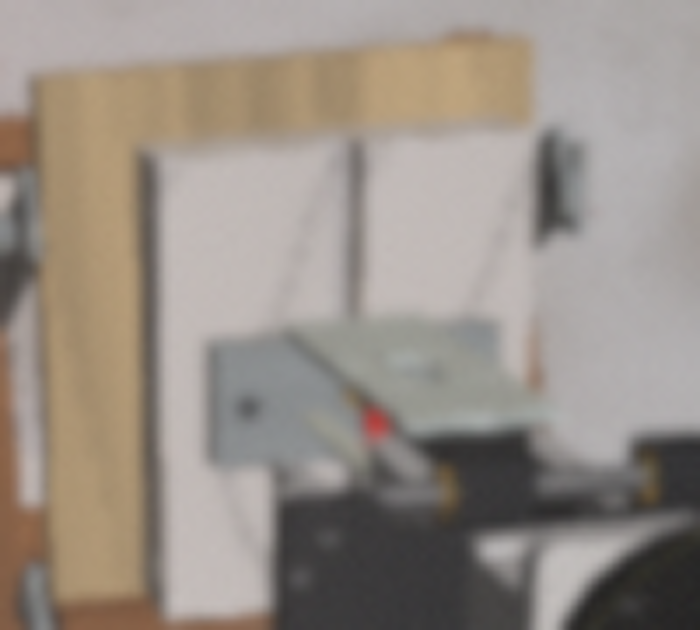

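>>> {"name": "drive_tool", "arguments": {
  "increments": [
    [[0,0.25,0],[-0.5,0,0],0],
    [[0,0,0],[0,0,0],0],
    [[0,0,0],[0,0,0],0]
  ]
}}

```text
time_s: 13.52
ee_pos: [0.5593, -0.2296, 0.2203]
eef_rot: [-2.675, 0.003, -1.492]
force: [-13.5, 3.4, 14.5]
grip_width: 0.0298
```

```bash
python3 f.py; python3 -c "
from ov2 import *
go([('side',10,280,110,'s8'),('top',7,370,100,'t8')])"
```

```text
Fn [18.78 18.31 17.71 18.12] Fx -5.51 Fy 4.28 t 13.675
M stone axes [ 0.68   1.597 -0.058]
tcp in stone mm [-8.000e-02  3.700e+00  1.254e+02] h 5.3 tilt err deg [ 0.7  -0.23 -0.03]
contact F [-4.21  4.23 21.23] x*Fn mm 205.0 y*Fn mm -579.0
```

View pics/o_s8.png

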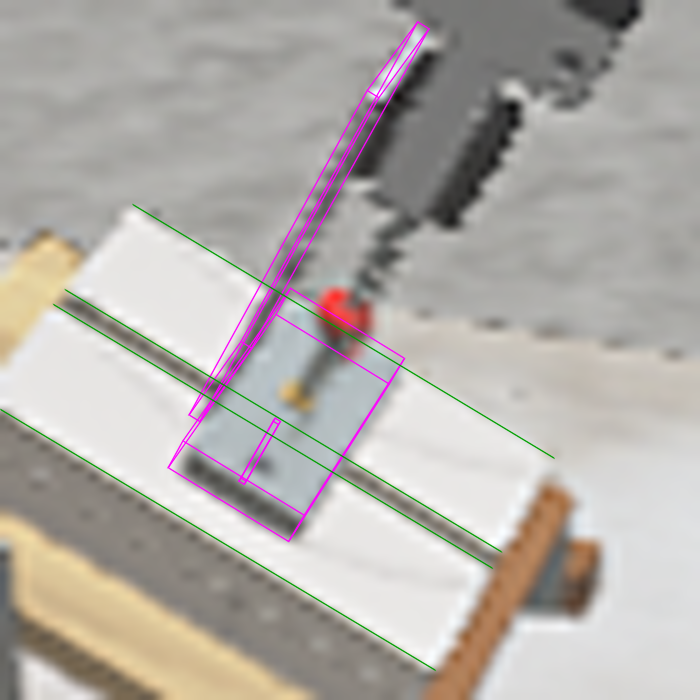

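View pics/o_t8.png

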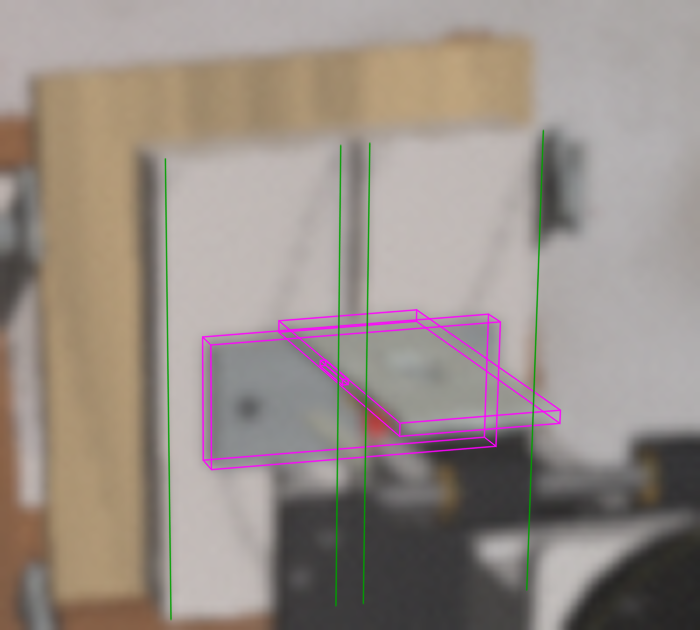

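>>> {"name": "drive_tool", "arguments": {
  "increments": [
    [[0,0.1,0],[-0.6,0.3,0],0],
    [[0,0,0],[0,0,0],0]
  ]
}}

```text
time_s: 13.92
ee_pos: [0.5591, -0.2293, 0.2201]
eef_rot: [-2.675, 0.001, -1.493]
force: [-10.6, 0.5, 11.4]
grip_width: 0.0295
```

```bash
python3 f.py
```

```text
Fn [14.88 15.35 16.16 16.6 ] Fx -4.36 Fy 1.44 t 14.075
M stone axes [ 0.311  1.232 -0.016]
tcp in stone mm [ -0.27   3.92 125.36] h 5.26 tilt err deg [ 0.73 -0.09 -0.02]
contact F [-3.06  1.39 18.74] x*Fn mm 233.0 y*Fn mm -113.0
```

>>> {"name": "drive_tool", "arguments": {
  "increments": [
    [[0.15,0,0],[0,0.4,0],0],
    [[0,0,0],[0,0,0.5],0],
    [[0,0,0],[0,0,0],0]
  ]
}}

```text
time_s: 14.45
ee_pos: [0.559, -0.2293, 0.2201]
eef_rot: [-2.672, 0.001, -1.493]
force: [-14.2, 1.2, 17.6]
grip_width: 0.0297
```

```bash
python3 f.py
```

```text
Fn [21.94 21.49 21.06 20.76] Fx -4.72 Fy 2.34 t 14.6
M stone axes [ 0.567  1.59  -0.01 ]
tcp in stone mm [ -0.41   3.92 125.32] h 5.22 tilt err deg [ 0.9  -0.08 -0.03]
contact F [-3.42  2.29 24.31] x*Fn mm -21.0 y*Fn mm -122.0
```

Foot loaded about 18 N with the centre of pressure within a few mm of the axis, so it sits flat. I'll hold it there.

>>> {"name": "drive_tool", "arguments": {
  "increments": [
    [[0,0,0],[0,0,0],0],
    [[0,0,0],[0,0,0],0],
    [[0,0,0],[0,0,0],0],
    [[0,0,0],[0,0,0],0],
    [[0,0,0],[0,0,0],0],
    [[0,0,0],[0,0,0],0],
    [[0,0,0],[0,0,0],0],
    [[0,0,0],[0,0,0],0],
    [[0,0,0],[0,0,0],0],
    [[0,0,0],[0,0,0],0],
    [[0,0,0],[0,0,0],0]
  ]
}}

```text
time_s: 15.98
ee_pos: [0.559, -0.2293, 0.22]
eef_rot: [-2.672, 0.001, -1.493]
force: [-13.7, 1.5, 17.3]
grip_width: 0.0296
```

```bash
python3 f.py
python3 - <<'E'
from h import *
im=ctrl.camera("side");crop("side",280,110,350,180,10,"s9",im)
import cv2
cv2.imwrite("pics/side9.png",im[:,:,::-1])
E
```

```text
Fn [21.5  22.09 20.62 22.17] Fx -4.85 Fy 2.62 t 16.125
M stone axes [ 0.551  1.565 -0.042]
tcp in stone mm [ -0.4    3.9  125.32] h 5.22 tilt err deg [ 0.9  -0.08 -0.03]
contact F [-3.55  2.57 24.6 ] x*Fn mm 45.0 y*Fn mm -221.0
```

>>> {"name": "drive_tool", "arguments": {
  "increments": [
    [[0,0,0],[0,0,-3],0],
    [[0,0,0],[0,0,-12],0],
    [[0,0,0],[0,0,-25],0],
    [[0,0,0],[0,0,-30],0],
    [[0,0,0],[0,0,0],0]
  ]
}}

```text
time_s: 16.8
ee_pos: [0.5273, -0.2319, 0.2823]
eef_rot: [-2.672, 0.001, -1.494]
force: [0.3, 0.6, -3.9]
grip_width: 0.0296
```

```bash
python3 f.py
python3 - <<'E'
from h import *
im=ctrl.camera("side");crop("side",290,60,370,140,9,"s10",im)
E
```

```text
Fn [-3.61 -2.95 -2.95 -3.5 ] Fx -1.19 Fy 0.3 t 16.95
M stone axes [-0.     0.598  0.022]
tcp in stone mm [ -3.05   4.31 192.38] h 72.28 tilt err deg [ 0.69 -0.22  0.03]
contact F [ 0.11  0.25 -0.25] x*Fn mm -66.0 y*Fn mm -88.0
```

View pics/s10.png

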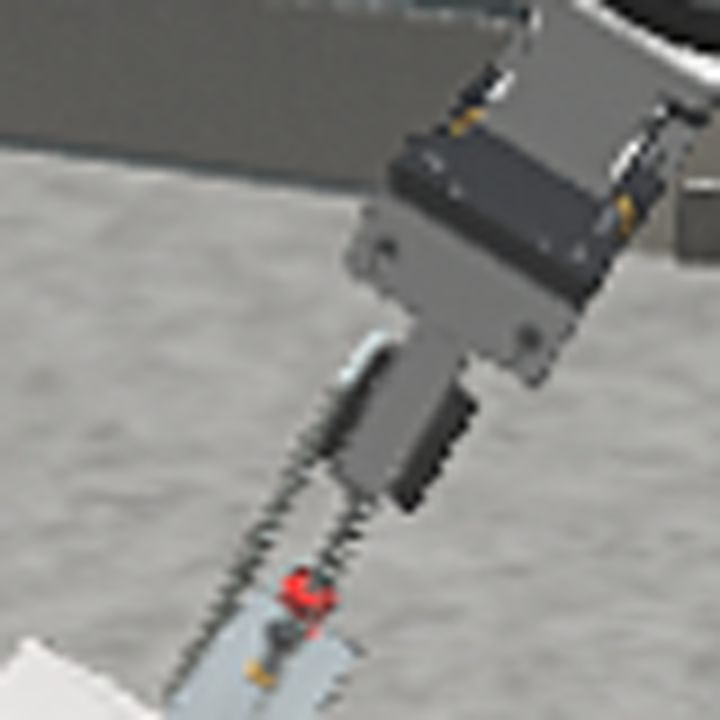

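```bash
cat >> pl.py <<'E'
BP=np.array([.5357,.2588,0.]);BY=.1293;GB=R.from_euler('z',BY).as_matrix();ZT=.1201
def tcp_board(xr,yk,zk,zt=ZT): # rear face x, keyhole y,z in board frame
    return BP+GB@np.array([xr-.024,yk,zk-.070+zt]), toolR(GB)
E
python3 - <<'E'
from pl import *
print('tin',at_z("top",(268,240),.088))
p,r=cur();state()
pt,rt=tcp_board(-.07,-.045,.175);print(pt)
p2=p.copy();p2[2]=.29
plan(p,r,pt+[0,0,.065],rt)
E
```

```text
tin [0.4080057  0.14356126 0.088     ]
t 17.0 p [ 0.5274 -0.2313  0.2791] rpy [-2.6756  0.0038 -1.4932] F [-0.79 -0.44 -4.21] w 0.0296 q [-0.6   0.12  1.67  0.34  1.01  0.76]
[0.44828698 0.20205528 0.2251    ]
turn deg [-26.7   -0.47  -2.96] shift mm after turn [-439.9   22.6  -11. ] before turn [-438.2   36.2  -28.7]
```

>>> {"name": "drive_tool", "arguments": {
  "increments": [
    [[-8.9,-0.16,-0.99],[0,0,-5],0],
    [[-8.9,-0.16,-0.99],[0,0,-3],0],
    [[-8.9,-0.16,-0.98],[0,0,-3],0],
    [[0,0,0],[-30,2,0],0],
    [[0,0,0],[-40,2,0],0],
    [[0,0,0],[-40,2,0],0],
    [[0,0,0],[-40,2,0],0],
    [[0,0,0],[-40,2,0],0],
    [[0,0,0],[-40,2,0],0],
    [[0,0,0],[-40,2,0],0],
    [[0,0,0],[-40,2,0],0],
    [[0,0,0],[-40,2,0],0],
    [[0,0,0],[-40,2,0],0],
    [[0,0,0],[-30,1,0],0],
    [[0,0,0],[-20,1,0],0],
    [[0,0,0],[0,0,0],0],
    [[0,0,0],[0,0,0],0]
  ]
}}

```text
time_s: 19.12
ee_pos: [0.4454, 0.2012, 0.2897]
eef_rot: [-3.141, -0.002, -1.442]
force: [-0.1, -0.7, -4.0]
grip_width: 0.0302
```

```bash
python3 - <<'E'
from pl import *
p,r=cur();state()
pt,rt=tcp_board(-.07,-.045,.175)
plan(p,r,pt,rt)
crop("side",210,130,330,300,3.5,"s11");crop("top",140,140,300,240,5,"t11")
E
python3 -c "
from ov2 import *
go([('side',3.5,210,130,'s11'),('top',5,140,140,'t11')])"
```

```text
t 19.12 p [0.4454 0.2012 0.2897] rpy [-3.1407e+00 -1.7000e-03 -1.4416e+00] F [-0.12 -0.73 -3.96] w 0.0302 q [ 0.35  0.12  1.59 -0.    1.44  1.79]
turn deg [-0.05 -0.1  -0.01] shift mm after turn [-0.4 -2.9 64.6] before turn [-0.5 -2.9 64.6]
```

View pics/o_s11.png

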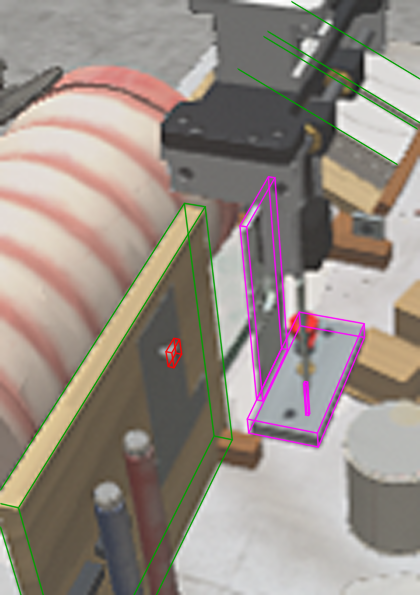

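View pics/o_t11.png

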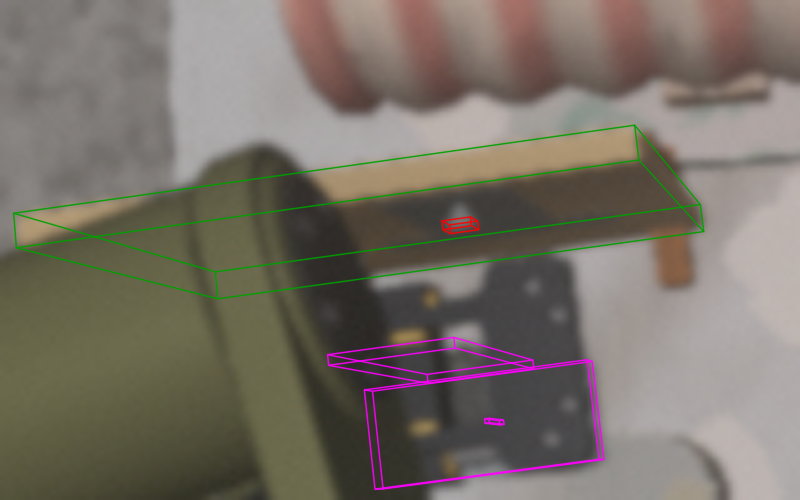

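```bash
python3 - <<'E'
from pl import *
crop("side",235,205,295,265,12,"s12");crop("top",205,160,265,210,12,"t12")
E
python3 -c "
from ov2 import *
go([('side',12,235,205,'s12'),('top',12,205,160,'t12')])"
```

```text
(no output)
```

View pics/o_s12.png

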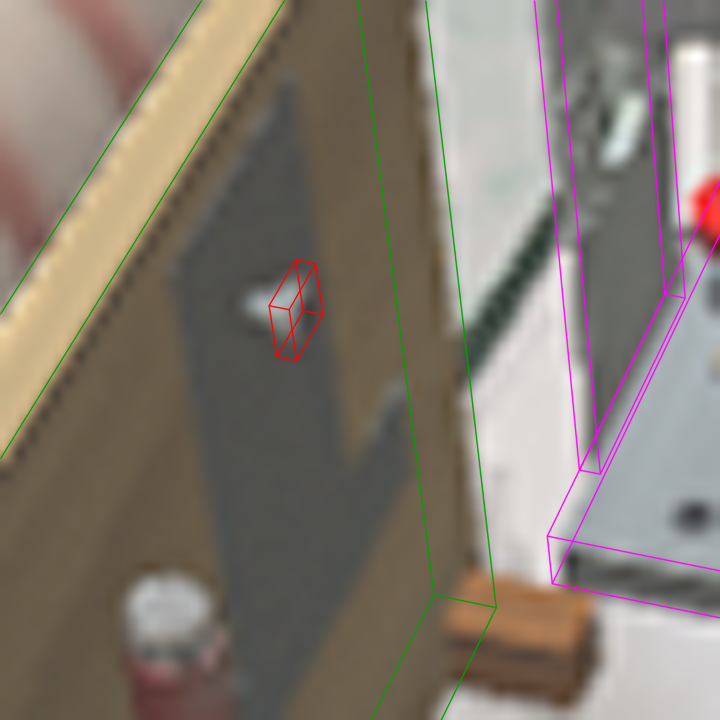

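View pics/o_t12.png

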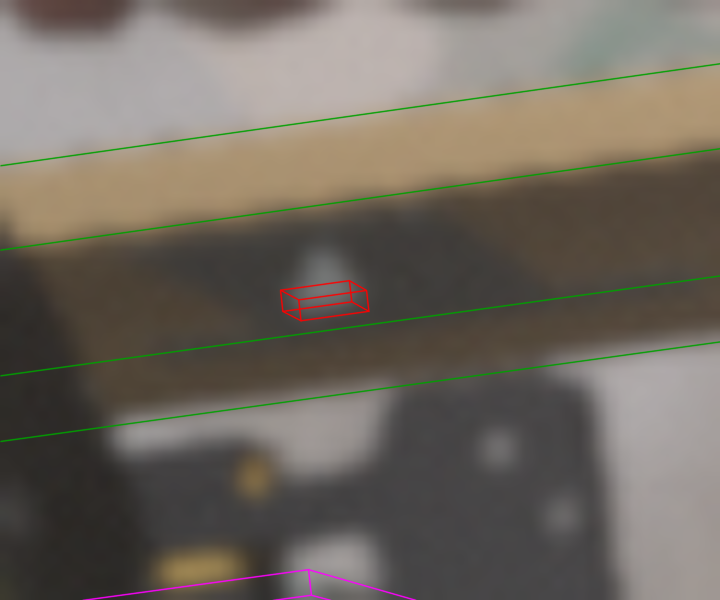

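Run:
```python
from pl import *
ims=[ctrl.camera("side").astype(float) for _ in range(3)];a=np.mean(ims,0)
ims=[ctrl.camera("top").astype(float) for _ in range(3)];b=np.mean(ims,0)
def z(a,x0,y0,x1,y1,k,n,g):
    c=a[y0:y1,x0:x1];c=np.clip((c-g[0])/(g[1]-g[0])*255,0,255).astype(np.uint8)
    c=cv2.resize(c,None,fx=k,fy=k,interpolation=cv2.INTER_NEAREST);cv2.imwrite(f"pics/{n}.png",c[:,:,::-1])
z(a,245,215,275,245,20,"s13",(40,200)); z(b,217,170,247,195,20,"t13",(40,150))
pc=BP+GB@np.array([-.0105,-.045,.175]);print(proj("side",pc),proj("top",pc))
pc=BP+GB@np.array([-.0065,-.045,.175]);print(proj("side",pc),proj("top",pc))
pc=BP+GB@np.array([0,-.045,.175]);print(proj("side",pc),proj("top",pc))
```

```text
[[259.99134189 230.50897576]] [[231.67788395 185.42668134]]
[[258.33689997 230.19335178]] [[231.48503603 183.67525081]]
[[255.65683156 229.6818064 ]] [[231.17278092 180.83334028]]
```

View pics/s13.png

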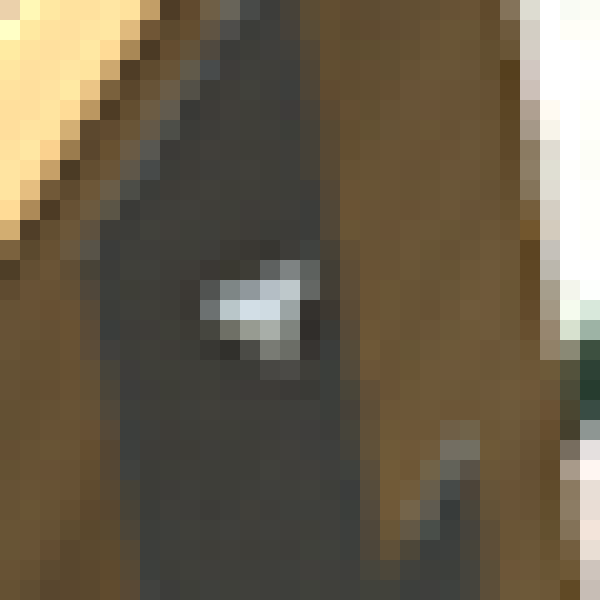

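View pics/t13.png

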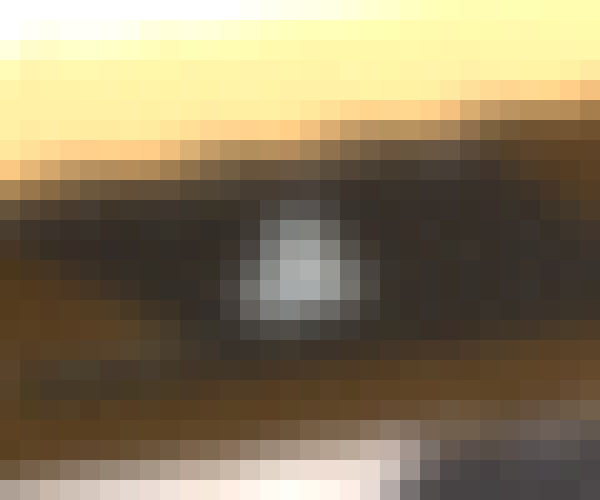

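```bash
python3 - <<'E'
from ov2 import *
a=ctrl.camera("side")
x0,y0,x1,y1,k=265,175,325,265,8
c=cv2.resize(a[y0:y1,x0:x1],None,fx=k,fy=k,interpolation=cv2.INTER_NEAREST)[:,:,::-1].copy()
cv2.imwrite("pics/s14.png",c)
E
python3 -c "
from ov2 import *
go([('side',8,265,175,'s14')])"
```

```text
(no output)
```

View pics/s14.png

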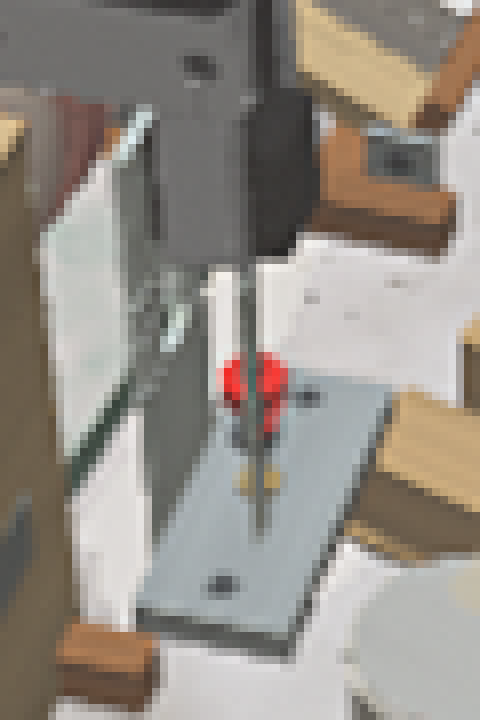

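View pics/o_s14.png

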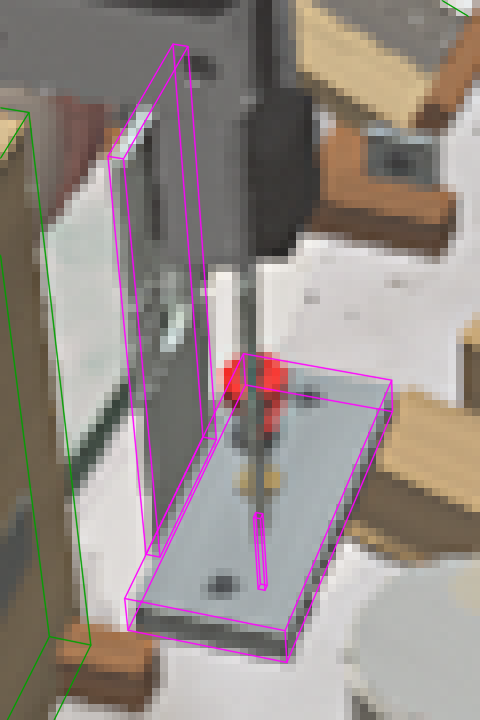

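>>> {"name": "drive_tool", "arguments": {
  "increments": [
    [[0,-0.1,0],[-0.4,0,25],0],
    [[0,0,0],[0,0,25],0],
    [[0,0,0],[0,-2.9,14.6],0],
    [[0,0,0],[0,-20,0],0],
    [[0,0,0],[0,-20,0],0],
    [[0,0,0],[0,-14,0],0],
    [[0,0,0],[0,0,0],0],
    [[0,0,0],[0,0,0],0]
  ]
}}

```text
time_s: 20.68
ee_pos: [0.5015, 0.2093, 0.2258]
eef_rot: [-3.14, 0.0, -1.442]
force: [-0.2, -0.2, -2.8]
grip_width: 0.0302
```

```bash
cat > g.py <<'E'
from pl import *
F=[];M=[]
for i in range(3):
    o=ctrl.get_obs();F.append(o['force']);M.append(o['moment'])
    if i<2: im=ctrl.camera("side")
p,r=cur();d=GB.T@(p-BP)
print('t',round(o['time_s'],2),'F board',(GB.T@np.mean(F,0)).round(2),'M',(GB.T@np.mean(M,0)).round(3),'w',o['grip_width'].round(4))
print('rear x',((d[0]+.024)*1000).round(2),'keyhole y',(d[1]*1000).round(2),'keyhole z',((d[2]-ZT+.07)*1000).round(2),'rot err',np.degrees((toolR(GB).inv()*r).as_rotvec()).round(2))
E
python3 g.py
python3 - <<'E'
from pl import *
a=ctrl.camera("side")
x0,y0,x1,y1,k=235,165,305,255,8
c=cv2.resize(a[y0:y1,x0:x1],None,fx=k,fy=k,interpolation=cv2.INTER_CUBIC)[:,:,::-1].copy()
cv2.imwrite("pics/s15.png",c)
E
python3 -c "
from ov2 import *
go([('side',8,235,165,'s15')])"
```

```text
Traceback (most recent call last):
  File "g.py", line 7, in <module>
    print('t',round(o['time_s'],2),'F board',(GB.T@np.mean(F,0)).round(2),'M',(GB.T@np.mean(M,0)).round(3),'w',o['grip_width'].round(4))
                                                                                                               ^^^^^^^^^^^^^^^^^^^^^
AttributeError: 'float' object has no attribute 'round'
```

View pics/o_s15.png

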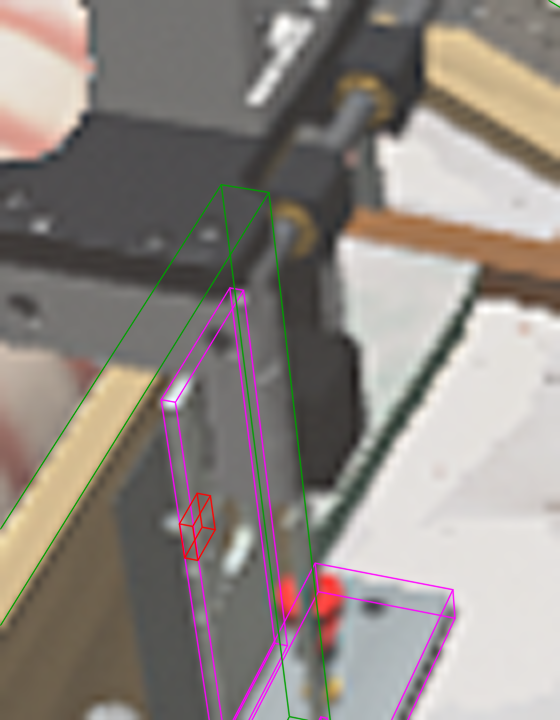

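```bash
sed -i "s/o\['grip_width'\].round(4)/round(o['grip_width'],4)/" g.py; python3 g.py
```

```text
t 20.93 F board [-0.37  0.22 -3.3 ] M [-0.022  0.011  0.017] w 0.03
rear x -16.18 keyhole y -44.68 keyhole z 175.84 rot err [ 0.11 -0.02  0.  ]
```

>>> {"name": "drive_tool", "arguments": {
  "increments": [
    [[0,0,0],[0,-3,0],0],
    [[0,0,0],[0,-3,0],0],
    [[0,0,0],[0,0,0],0]
  ]
}}

```text
time_s: 21.3
ee_pos: [0.508, 0.2101, 0.2256]
eef_rot: [-3.14, 0.0, -1.442]
force: [0.5, -0.0, -2.7]
grip_width: 0.0294
```

```bash
python3 g.py
```

```text
t 21.4 F board [-0.12 -0.36 -3.01] M [-0.006 -0.021 -0.011] w 0.0298
rear x -9.97 keyhole y -44.75 keyhole z 175.54 rot err [ 0.09 -0.01  0.01]
```

>>> {"name": "drive_tool", "arguments": {
  "increments": [
    [[0,0,0],[0,-2,0],0],
    [[0,0,0],[0,-1,0],0],
    [[0,0,0],[0,0,0],0]
  ]
}}

```text
time_s: 21.78
ee_pos: [0.5108, 0.2105, 0.2257]
eef_rot: [-3.14, 0.0, -1.442]
force: [-0.3, 0.8, -2.8]
grip_width: 0.0297
```

```bash
python3 g.py
```

```text
t 21.88 F board [ 0.11  0.32 -3.31] M [ 0.028 -0.003 -0.016] w 0.03
rear x -6.99 keyhole y -44.72 keyhole z 175.63 rot err [ 0.1  -0.02  0.01]
```

>>> {"name": "drive_tool", "arguments": {
  "increments": [
    [[0,0,0],[0,-1.5,0],0],
    [[0,0,0],[0,-1,0],0],
    [[0,0,0],[0,0,0],0]
  ]
}}

```text
time_s: 22.25
ee_pos: [0.5133, 0.2108, 0.2257]
eef_rot: [-3.14, 0.0, -1.442]
force: [-0.4, -0.2, -3.3]
grip_width: 0.03
```

```bash
python3 g.py
```

```text
t 22.35 F board [-0.25  0.07 -3.38] M [0.02  0.01  0.006] w 0.0297
rear x -4.47 keyhole y -44.72 keyhole z 175.64 rot err [ 0.1  -0.02  0.01]
```

>>> {"name": "drive_tool", "arguments": {
  "increments": [
    [[0,0,0],[0,-1,0],0],
    [[0,0,0],[0,-1,0],0],
    [[0,0,0],[0,0,0],0]
  ]
}}

```text
time_s: 22.72
ee_pos: [0.5153, 0.2111, 0.2257]
eef_rot: [-3.14, 0.0, -1.442]
force: [0.8, 0.4, -3.1]
grip_width: 0.0298
```

```bash
python3 g.py
```

```text
t 22.82 F board [ 0.08  0.29 -3.23] M [ 0.003 -0.003  0.006] w 0.0298
rear x -2.45 keyhole y -44.75 keyhole z 175.63 rot err [ 0.1  -0.02  0.01]
```

>>> {"name": "drive_tool", "arguments": {
  "increments": [
    [[0,0,0],[0,-1,0],0],
    [[0,0,0],[0,-1,0],0],
    [[0,0,0],[0,0,0],0]
  ]
}}

```text
time_s: 23.2
ee_pos: [0.5173, 0.2113, 0.2257]
eef_rot: [-3.14, 0.0, -1.442]
force: [0.5, 0.7, -2.9]
grip_width: 0.0297
```

```bash
python3 g.py
```

```text
t 23.3 F board [ 0.04  0.38 -3.1 ] M [ 0.018 -0.003 -0.   ] w 0.0299
rear x -0.47 keyhole y -44.74 keyhole z 175.62 rot err [ 0.09 -0.01  0.01]
```

>>> {"name": "drive_tool", "arguments": {
  "increments": [
    [[0,0,0],[0,-1,0],0],
    [[0,0,0],[0,-1,0],0],
    [[0,0,0],[0,0,0],0]
  ]
}}

```text
time_s: 23.68
ee_pos: [0.5186, 0.2115, 0.2258]
eef_rot: [3.141, 0.0, -1.441]
force: [-7.9, -2.0, 0.2]
grip_width: 0.0301
```

```bash
python3 g.py
```

```text
t 23.77 F board [-7.25 -1.19  0.14] M [-0.171  1.244  0.068] w 0.0299
rear x 0.89 keyhole y -44.74 keyhole z 175.71 rot err [-0.01 -0.   -0.  ]
```

Run:
```python
from pl import *
a=ctrl.camera("side")
x0,y0,x1,y1,k=235,165,305,255,8
c=cv2.resize(a[y0:y1,x0:x1],None,fx=k,fy=k,interpolation=cv2.INTER_CUBIC)[:,:,::-1].copy()
cv2.imwrite("pics/s16.png",c)
crop("top",190,150,270,220,9,"t16")
```

```text
(no output)
```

View pics/s16.png

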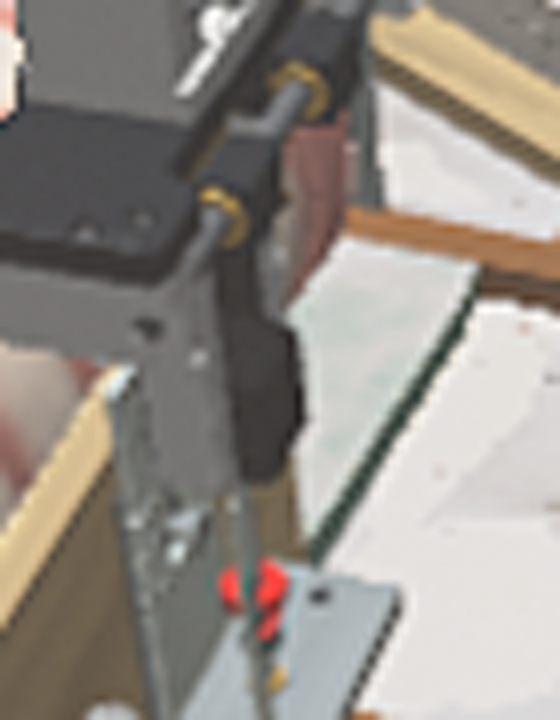

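View pics/t16.png

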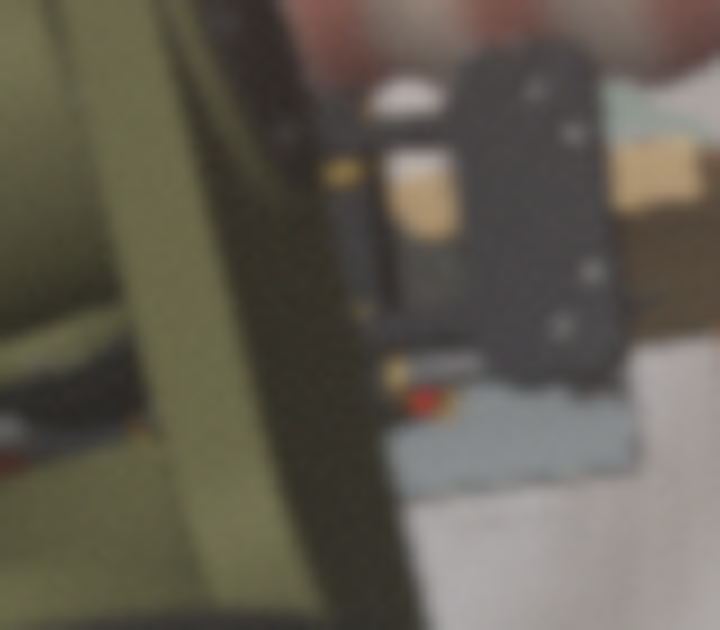

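>>> {"name": "drive_tool", "arguments": {
  "increments": [
    [[0,0,0],[0,2.2,0],0],
    [[0,0,0],[0,0,0],0],
    [[0,0,0],[0,0,3],0],
    [[0,0,0],[0,0,3],0],
    [[0,0,0],[0,0,0],0]
  ]
}}

```text
time_s: 24.5
ee_pos: [0.5169, 0.2112, 0.2193]
eef_rot: [-3.14, 0.0, -1.442]
force: [-2.2, 0.3, -3.2]
grip_width: 0.0298
```

```bash
python3 g.py
```

```text
t 24.6 F board [-0.96  0.6  -3.13] M [ 0.024 -0.012 -0.006] w 0.0299
rear x -0.63 keyhole y -44.73 keyhole z 169.61 rot err [ 0.09 -0.02  0.01]
```

>>> {"name": "drive_tool", "arguments": {
  "increments": [
    [[0,0,0],[0,0,2],0],
    [[0,0,0],[0,0,2],0],
    [[0,0,0],[0,0,0],0]
  ]
}}

```text
time_s: 24.98
ee_pos: [0.5169, 0.2112, 0.2155]
eef_rot: [-3.14, 0.0, -1.442]
force: [0.1, -1.0, -2.9]
grip_width: 0.0297
```

```bash
python3 g.py
```

```text
t 25.07 F board [ 0.2  -0.43 -2.95] M [ 0.034  0.01  -0.018] w 0.03
rear x -0.64 keyhole y -44.74 keyhole z 165.68 rot err [ 0.1  -0.02  0.01]
```

>>> {"name": "drive_tool", "arguments": {
  "increments": [
    [[0,0,0],[0,0,2],0],
    [[0,0,0],[0,0,2],0],
    [[0,0,0],[0,0,0],0]
  ]
}}

```text
time_s: 25.45
ee_pos: [0.517, 0.2112, 0.2115]
eef_rot: [-3.14, 0.0, -1.442]
force: [0.2, 0.9, -2.4]
grip_width: 0.0296
```

```bash
python3 g.py
```

```text
t 25.55 F board [ 0.1   0.51 -3.21] M [ 0.009 -0.036 -0.007] w 0.0294
rear x -0.65 keyhole y -44.72 keyhole z 161.66 rot err [ 0.1  -0.02  0.01]
```

>>> {"name": "drive_tool", "arguments": {
  "increments": [
    [[0,0,0],[0,0,2],0],
    [[0,0,0],[0,0,1.5],0],
    [[0,0,0],[0,0,0],0]
  ]
}}

```text
time_s: 25.92
ee_pos: [0.517, 0.2113, 0.2081]
eef_rot: [-3.14, 0.0, -1.442]
force: [-1.3, 0.4, -3.1]
grip_width: 0.0301
```

```bash
python3 g.py
```

```text
t 26.02 F board [-0.79  0.35 -3.22] M [ 0.026  0.018 -0.011] w 0.0294
rear x -0.64 keyhole y -44.73 keyhole z 158.16 rot err [ 0.1  -0.02  0.01]
```

>>> {"name": "drive_tool", "arguments": {
  "increments": [
    [[0,0,0],[0,0,1],0],
    [[0,0,0],[0,0,1],0],
    [[0,0,0],[0,0,0],0]
  ]
}}

```text
time_s: 26.4
ee_pos: [0.517, 0.2113, 0.2062]
eef_rot: [-3.14, 0.0, -1.442]
force: [-0.8, 0.1, -3.7]
grip_width: 0.0292
```

```bash
python3 g.py
```

```text
t 26.5 F board [ 0.1  -0.01 -3.07] M [-0.009 -0.012  0.019] w 0.0297
rear x -0.66 keyhole y -44.71 keyhole z 156.17 rot err [ 0.1  -0.02  0.01]
```

>>> {"name": "drive_tool", "arguments": {
  "increments": [
    [[0,0,0],[0,0,1],0],
    [[0,0,0],[0,0,0.5],0],
    [[0,0,0],[0,0,0],0]
  ]
}}

```text
time_s: 26.88
ee_pos: [0.5171, 0.2113, 0.2051]
eef_rot: [-3.139, 0.0, -1.442]
force: [-0.7, -1.0, 2.4]
grip_width: 0.03
```

```bash
python3 g.py
```

```text
t 26.98 F board [-0.72  0.09  2.48] M [-0.035  0.142 -0.026] w 0.0297
rear x -0.52 keyhole y -44.68 keyhole z 154.99 rot err [ 0.13 -0.02  0.01]
```

>>> {"name": "drive_tool", "arguments": {
  "increments": [
    [[0,0,0],[0,0,1],0],
    [[0,0,0],[0,0,0.5],0],
    [[0,0,0],[0,0,0],0]
  ]
}}

```text
time_s: 27.35
ee_pos: [0.5173, 0.2113, 0.2046]
eef_rot: [-3.138, 0.001, -1.442]
force: [-5.6, -0.7, 11.8]
grip_width: 0.0297
```

```bash
python3 g.py
```

```text
t 27.45 F board [-5.4  -0.33 11.61] M [-0.211  0.773 -0.042] w 0.03
rear x -0.38 keyhole y -44.64 keyhole z 154.52 rot err [ 0.2  -0.04  0.01]
```

>>> {"name": "drive_tool", "arguments": {
  "increments": [
    [[0,0,0],[0,0,-1],0],
    [[0,0,0],[0,0,0],0],
    [[0,0,0],[0,0,0],0.6],
    [[0,0,0],[0,0,0],0.6],
    [[0,0,0],[0,0,0],0.6],
    [[0,0,0],[0,0,0],0.6]
  ]
}}

```text
time_s: 28.2
ee_pos: [0.517, 0.2113, 0.2041]
eef_rot: [-3.14, 0.0, -1.442]
force: [-0.1, 0.6, -0.1]
grip_width: 0.0561
```

```bash
python3 g.py
python3 - <<'E'
from pl import *
crop("side",235,165,305,255,6,"s17")
E
```

```text
t 28.3 F board [ 0.62 -0.21 -0.27] M [-0.     0.01   0.013] w 0.0563
rear x -0.64 keyhole y -44.73 keyhole z 154.09 rot err [ 0.09 -0.01  0.01]
```

View pics/s17.png

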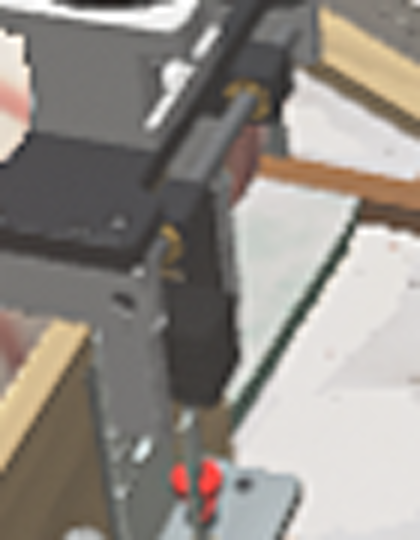

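The gauge hangs after release. I'll retreat straight up, then back.

>>> {"name": "drive_tool", "arguments": {
  "increments": [
    [[0,0,0],[0,0,-10],0.6],
    [[0,0,0],[0,0,-25],0.6],
    [[0,0,0],[0,0,-35],0.6],
    [[0,0,0],[0,0,-40],0.6],
    [[0,0,0],[40,30,0],0.6],
    [[0,0,0],[40,30,0],0.6],
    [[0,0,0],[40,30,0],0.6],
    [[0,0,0],[40,30,0],0.6],
    [[0,0,0],[0,0,0],0.6]
  ]
}}

```text
time_s: 29.48
ee_pos: [0.4176, 0.0354, 0.3153]
eef_rot: [-3.138, -0.0, -1.445]
force: [1.0, 0.4, 1.3]
grip_width: 0.0564
```

```bash
python3 g.py
python3 - <<'E'
from pl import *
im=ctrl.camera("side");crop("side",205,165,345,285,5,"s18",im)
crop("side",250,195,290,275,7,"s19",im)
t=ctrl.camera("top");cv2.imwrite("pics/t18.png",t[:,:,::-1])
E
```

```text
t 29.57 F board [0.43 0.17 0.71] M [ 0.03   0.029 -0.027] w 0.0567
rear x -120.67 keyhole y -204.75 keyhole z 264.69 rot err [ 0.18 -0.02  0.07]
```

View pics/s18.png

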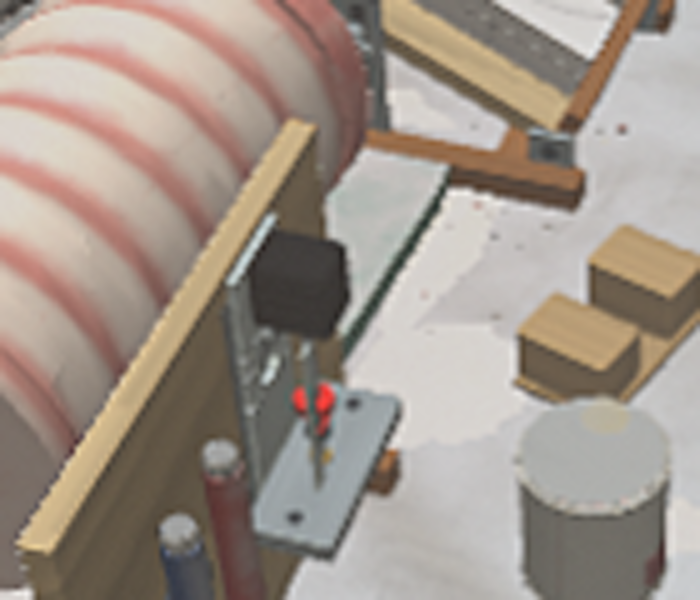

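View pics/t18.png

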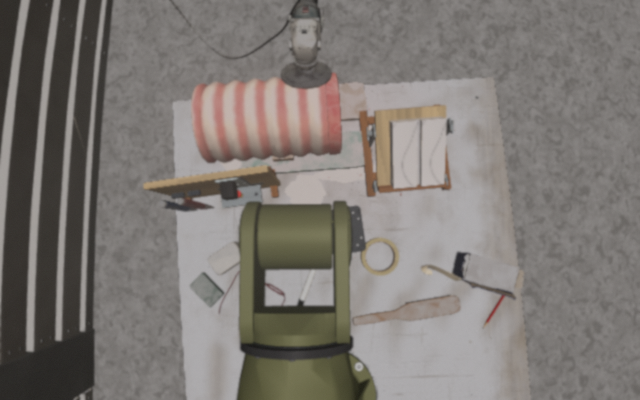

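```bash
python3 -c "
from station import ctrl
print(ctrl.hand_in())"
```

```text
the job is handed in; nothing more can be done
None
```

The gauge was pressed into the groove, held there, and is now hanging locked on the tool board with its ring still raised. I handed the job in at about 29.6 s of the 54 s allowed. I have no verdict, and I did not check the reading itself against a number.

- **Measuring:** The first light tap landed on the stone's face, beside the groove on its right-hand (−y) side. It pushed the probe in by roughly 7–10 mm, under the 12 mm limit. I then felt sideways until the probe dropped into the groove and trimmed the gauge until the foot's load was centred. It was held like that for more than a second, with the foot flat at roughly 18 N.
- **Hanging:** The keyhole passed over the screw head without contact. I slid the gauge down about 20–21 mm until it stopped on the screw.
- **Last checks:** After release, the last pictures show the gauge hanging upright against the board with the red ring still raised above its collar. The gripper was clear of everything. The tape and stone block looked unmoved in the top view; the tin showed only in the side view, where it looked undisturbed.
- **Disagreements:**
  - The stone's face was about 5 mm higher, and the groove about 4 mm further to the left (+y), than the cameras had suggested. I used what the probe felt instead.
  - The −y wall of the groove was felt but not the other, so the probe was centred using the stated 10 mm width.

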